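Lay out four small cheeses in the ripening box

TASK

Lift the hinged cover of the ripening box fully open and, with it open, set the cheeses on the box floor (left, right and behind as seen from the robot; behind means farther from it): the square cheese in line with and midway between the steel cup and the gauge, the tall drum directly behind the cup, the log directly behind the gauge lying parallel to the back of the box, and the flat disc centred on top of the square one. Then lower the cover gently until it is fully closed, without letting it slam, and do not disturb the glass jar beside the box.

Things in the scene. Friction and masses are not known exactly. Their poses are not given: they have to be found in the camera images.
- drum: Tall round cheese, 50 mm diameter, 54 mm high, about 110 g. Cream rind, loose; origin at the centre of its underside, z up.
- disc: Flat round cheese, 64 mm diameter, 24 mm high, about 80 g. Cream rind, loose; origin at the centre of its underside, z up.
- square: Square cheese, 50 x 50 mm, 38 mm high, about 100 g; its sides are along its x and y. Cream rind, loose; origin at the centre of its underside, z up.
- log: Log-shaped cheese with flat sides, 76 mm long (along its x), 36 mm wide (y), 36 mm high, about 100 g. Cream rind, loose; origin at the centre of its underside, z up.
- box: Ripening box: fixed low metal tray, 180 mm (x) by 280 mm (y), under a hinged cover; yaw within 0.15 rad. Origin on the table under its centre, x away from the robot to the hinged back, y left. Floor 8 mm, top of its 5 mm rim 18 mm above the origin. Cup and gauge stand at x = -40 mm, one at y = +88, one at y = -88 mm (either way). The opened cover lies behind the hinge, standing up to 225 mm high.
- cup: Round open steel cup fixed in the box, 48 mm diameter at the rim, 35 mm high. Origin at the centre of its underside, on the box floor; axes parallel to the box's.
- gauge: White rectangular gauge with a round dial in front, fixed in the box: 24 mm (x) by 44 mm (y), 40 mm high. Origin at the centre of its underside, on the box floor; axes parallel to the box's.
- cover (a joint): Hinge angle of the cover (clear sides, wire top), rad: 0 closed (at the start), grows as the front rises, stops at 1.75. Hinge line parallel to the box's y at x = +90, z = +18 mm in the box frame. The 0.4 kg cover (top 84 mm above the table when closed) falls shut if let go at small angles and falls back to its open stop above 1.6. About 3 N at the handle lift it.
- cover_handle (a point): Middle of the cover's handle: black horizontal round bar, 18 mm diameter, 30 mm long (box y), on a 12 mm wide stem at the middle of the cover's front, 24 mm off it. Closed: x = -114, y = 0, z = +46 mm in the box frame; it turns with the cover about the hinge. Pinched from above on its two flat ends (closing along y) it pivots between the fingers, so the gripper can keep pointing down.
- jar: Amber glass jar with a steel lid, 68 mm diameter, 110 mm high, loose on the table to the right of the box; leave it alone. Origin at the centre of its underside.
There are look-alikes about, which are no part of the job. Leave any orange look-alike of the drum alone.

How it is judged:
By the outcome, as a careful person would: the job done as asked, in the order asked, and still so for the second after the job is handed in, with the robot touching nothing.
It also fails if it takes over 123 s, if anything falls off the work surface, if the arm or the gripper's body presses on something with over 40 N, if the wrist force passes 120 N, or if a joint passes its speed limit or range.

ROBOT

A 6-joint arm with a two-finger parallel gripper is mounted at the origin on the work surface. World frame = base frame: x ahead of the robot, y to its left, z up, the work surface at z = 0. Lengths are in m, angles in rad, forces in N, time in s.
With the tool pointing down it reaches from about 0.3 to 0.775 m from the base axis. Payload 14.6 kg.
Tool frame: the origin (TCP) lies at the very end of the fingers, on their centre line; the grasp point (between the pads) lies 19 mm behind it; y points along the fingers, z is the direction in which the jaws open and shut, and the axes are right-handed (so a half turn about y gives the same grasp; the last joint's range is limited). The gripper opens to 94 mm and grips with 3 to 60 N. Pads are 16 mm wide; open, the fingers measure 119 mm over their backs; the gripper's body (75 mm by 177 mm) begins 78 mm behind the grasp point.
Start: joints at [1.109, 0.3, 1.521, -0, 1.321, -0.067], TCP at [0.212, 0.508, 0.205] pointing down, gripper open.
Joint ranges: [-3.03, 3.03], [-0.79, 2.21], [0.23, 2.52], [-1.04, 4.18], [0, 3.07], [-2.55, 2.55]. Speed limits (rad/s): [2.22, 2.22, 2.57, 3.14, 3.14, 3.14].

INTERFACE

Orientations are given as [roll, pitch, yaw] about the fixed x, y, z axes, in that order (R = Rz(yaw) Ry(pitch) Rx(roll)).
In Python, from station import get_obs, camera, job gives the robot as it stands.
- The arm moves only by the tool step_arm, never from a script. Its argument "targets" is a list of rows, each a list of 6 numbers: the shift along the tool's x, y, z in mm, then the turn, a rotation vector about the tool's x, y, z in degrees. In form: [[dx, dy, dz, rx, ry, rz], ...]. A call has 1 to 12 rows; each row shifts and turns the commanded pose from where the row before left it, along the tool's axes as they then stand; what a row does not reach is not made up. A row lasts 1/8 s, in which the tool goes at most 62.5 mm and 10.7 degrees, less where a joint would pass 70% of its speed; a pose out of reach is approached as far as the arm can. A call is refused whole if a number of a shift passes 62.5 or a number of a turn 10.7, either way. A call with a gripper value outside its range is refused whole. "gripper" is the opening, from -1 (shut) to 1 (fully open), set as the call begins (left out, the last holds). The fingers move at their own pace and stop on an object; "squeeze" is the grip in N (left out, the last holds). Time passes only in rows, so rows that do not move let the fingers close. It gives the time, the measured TCP pose, the force and the opening at its end, in the units of the state.
- get_obs(): the state, without advancing time (a new reading comes with each control period).
- camera(name): name is "side" or "top"; returns a dict with "pixels" (480x640x3 uint8, red, green, blue), "intrinsics" (3x3 intrinsics, pixels), "k1" (the pictures are not rectified: a ray, as slopes to the right and down, at radius r is drawn at 1 + k1 r^2 times it, then the intrinsics apply), "R" (3x3) and "t" (3): a world point X has camera coordinates R X + t. Camera axes: x right, y down, z forward; pixel columns grow to the right and rows downward; lengths in m; the calibration is good to about 2 mm. A picture is of the moment at which its call begins. There is no depth.
- job.hand_in(): hands the job in, once; it reports no verdict.
The state is a dict: "time_s": time; "qpos": joint angles; "joint_vel": joint speeds; "tau": joint torques, N m; "ee_pos": TCP position; "eef_rot": TCP orientation; "force": force on the tool from outside, world axes, zero at the start; "moment": the same for the moment, N m; "grip_width": finger opening in m.
Only numpy, scipy, OpenCV 4.12 (cv2) and the standard library are available. Lean on these libraries where they do the work, as an engineer would, in place of code of your own. Each camera call takes 0.05 s, during which the arm holds its last target.

## Working session

There is one attempt and no reset: what is moved stays moved. The work goes in short steps, Python scripts to look and compute and a tool call to move; the robot and the scene stay as the last step left them, time stands still between calls to the robot, and variables do not carry over. Pictures are saved under pics/ and viewed, and the job is handed in when it is done.

Besides the shell and the picture viewer there is one more tool, called after "Request:" as a command line: name --pt "numbers of a row" for each row, then --argument value for the rest. step_arm: Moves the arm, as the interface text tells. Its arguments: {"type":"object","properties":{"targets":{"type":"array","items":{"type":"array","items":{"type":"number"}}},"gripper":{"type":"number"},"squeeze":{"type":"number"}},"required":["targets"]}

```bash
ls; mkdir -p pics
python3 - <<'E'
from station import get_obs,camera
import cv2,numpy as np
o=get_obs();print(o)
for n in("top","side"):
    c=camera(n);cv2.imwrite(f"pics/{n}0.png",c["pixels"][:,:,::-1]);print(n,c["intrinsics"],c["k1"],c["R"],c["t"], -c["R"].T@c["t"])
E
```

```text
pics
{'time_s': 0.0, 'qpos': array([ 1.10942999e+00,  3.00452721e-01,  1.52154885e+00, -1.87705877e-05,
        1.32065965e+00, -6.66030445e-02]), 'joint_vel': array([-0.0024174 ,  0.00167411,  0.00141614, -0.00069356,  0.00040037,
       -0.000784  ]), 'tau': array([-7.10666809e-04, -5.31784666e+01, -3.52735770e+01,  7.07986252e-02,
        2.43898766e-02, -5.03134046e-06]), 'ee_pos': array([0.21142662, 0.50748026, 0.20491003]), 'eef_rot': array([-1.57186374e+00,  5.29765378e-05, -3.94758664e-01]), 'force': array([-0.55729723,  0.60864034,  0.34167576]), 'moment': array([ 0.02882504,  0.03906787, -0.02373323]), 'grip_width': 0.09367702952003995}
top [[505.15233477   0.         321.98615193]
 [  0.         505.15233477 237.10459078]
 [  0.           0.           1.        ]] -0.09051755376449103 [[-0.01056944 -0.99992275 -0.00654146]
 [-0.98208741  0.01161125 -0.18806781]
 [ 0.18812923  0.00443651 -0.98213426]] [-0.02762819  0.52963898  1.19419601] [ 0.29519658 -0.03907389  1.27228814]
side [[466.77837241   0.         321.92419107]
 [  0.         466.77837241 240.77451114]
 [  0.           0.           1.        ]] 0.019563562692960983 [[-0.91739578 -0.39790437  0.00755631]
 [-0.2973776   0.67275915 -0.67746711]
 [ 0.26448355 -0.62375255 -0.73551425]] [0.46230336 0.20863035 0.78364294] [0.27889647 0.53239384 0.71422744]
```

View pics/top0.png

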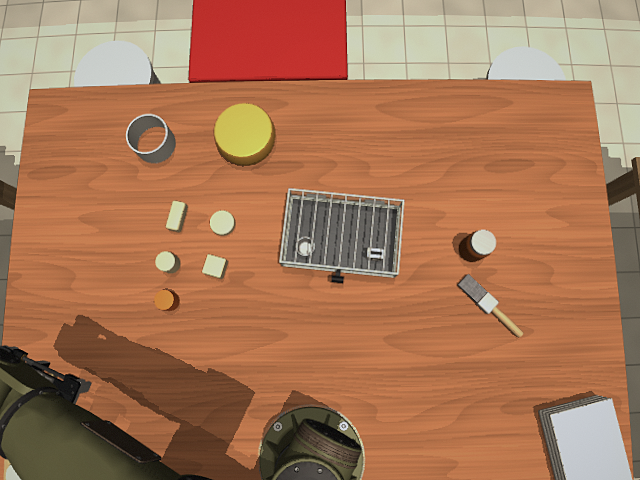

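View pics/side0.png

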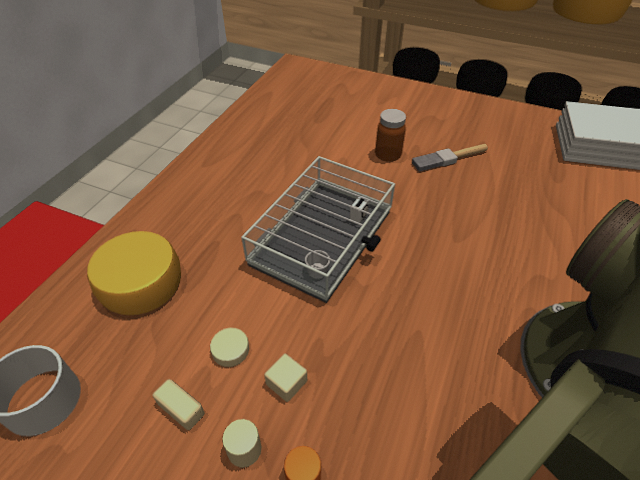

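```bash
cat > h.py <<'E'
import numpy as np,cv2
from station import get_obs,camera
def ray(c,uv):
    K=c["intrinsics"];k=c["k1"]
    d=cv2.undistortPoints(np.array(uv,float).reshape(-1,1,2),K,np.array([k,0,0,0,0.])).reshape(-1,2)
    d=np.c_[d,np.ones(len(d))]@c["R"]
    return -c["R"].T@c["t"],d
def plane(c,uv,z):
    o,d=ray(c,uv);s=(z-o[2])/d[:,2];return (o+d*s[:,None])[:,:2]
def proj(c,X):
    X=np.array(X,float).reshape(-1,3)
    return cv2.projectPoints(X,cv2.Rodrigues(c["R"])[0],c["t"],c["intrinsics"],np.array([c["k1"],0,0,0,0.]))[0].reshape(-1,2)
def tri(c1,u1,c2,u2):
    A=[];b=[]
    for c,u in((c1,u1),(c2,u2)):
        o,d=ray(c,u);d=d[0]/np.linalg.norm(d[0]);P=np.eye(3)-np.outer(d,d);A.append(P);b.append(P@o)
    return np.linalg.lstsq(np.vstack(A),np.hstack(b),rcond=None)[0]
def crop(c,x,y,w,h,s,name):
    cv2.imwrite(name,cv2.resize(c["pixels"][y:y+h,x:x+w,::-1],None,fx=s,fy=s,interpolation=cv2.INTER_CUBIC))
E
python3 - <<'E'
from h import *
t=camera("top");s=camera("side")
crop(t,270,170,150,120,5,"pics/a1.png")
crop(s,230,140,180,170,4,"pics/a2.png" )
crop(t,140,190,120,130,4,"pics/a3.png")
E
```

```text
(no output)
```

View pics/a1.png

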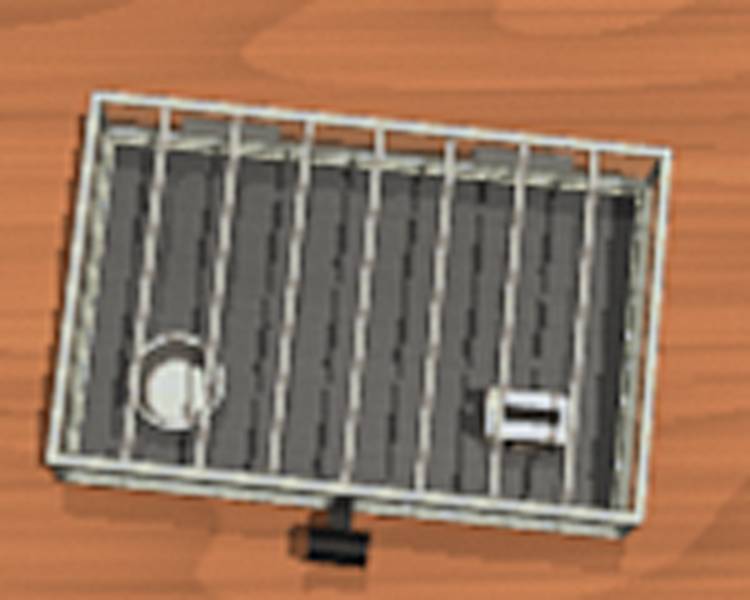

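View pics/a2.png

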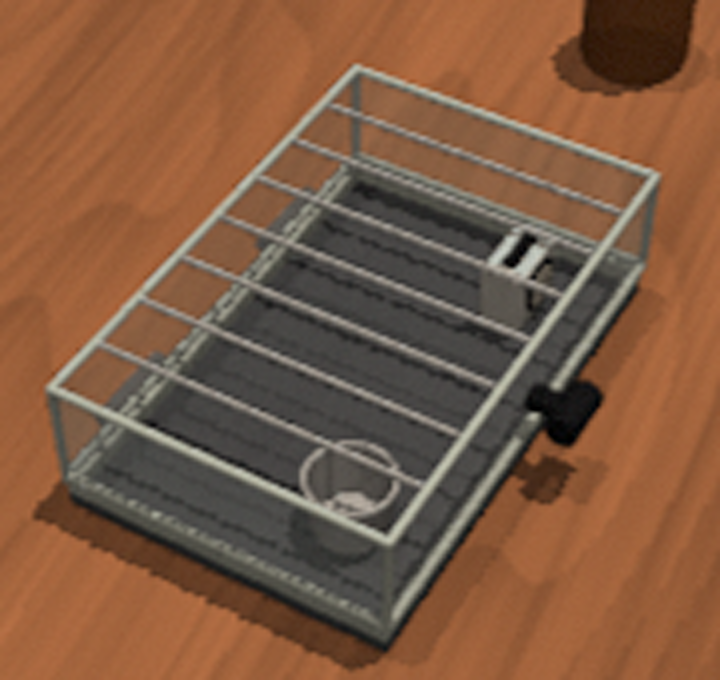

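View pics/a3.png

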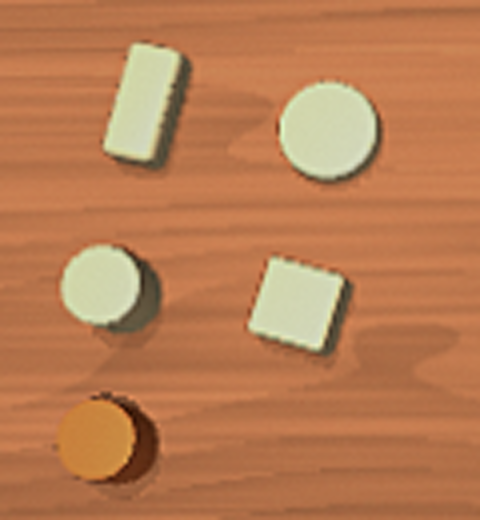

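Run:
```python
from h import *
t=camera("top");s=camera("side")
f=lambda p:(np.array(p)+.5)/5-.5+[270,170]
g=lambda p:(np.array(p)+.5)/4-.5+[230,140]
ct=f([(95,95),(669,152),(640,522),(50,463)])
cs=g([(52,387),(358,68),(658,177),(388,543)])  # back-left, back-right, front-right, front-left
P=plane(t,ct,.084);Q=plane(s,cs,.084)
print(P,"\n",Q)
for A in(P,Q):
    print("c",A.mean(0),"yaw y-edge",np.arctan2(*(-(A[0]-A[1])*[1,-1])), np.arctan2(-(A[0]-A[1])[0],(A[0]-A[1])[1]),np.arctan2(-(A[3]-A[2])[0],(A[3]-A[2])[1]),np.linalg.norm(A[0]-A[1]),np.linalg.norm(A[0]-A[3]),np.arctan2(*(A[0]-A[3])[::-1]))
cup=plane(t,f([(181,383)]),.043)[0];gau=plane(t,f([(529,416)]),.048)[0]
print("cup",cup,plane(s,g([(350,480)]),.043),"gauge",gau,"d",cup-gau,np.linalg.norm(cup-gau),"yaw",np.arctan2(-(cup-gau)[0],(cup-gau)[1]))
print("handle",plane(t,f([(337,546)]),.046),tri(t,f([(337,546)]),s,g([(574,410)])), plane(t,f([(305,545),(368,549)]),.05))
# cheeses
im=t["pixels"].astype(int)
m=((im[...,1]>185)&(im[...,2]>130)).astype(np.uint8);m[:,270:]=0;m[:190]=0;m[320:]=0
for cc in cv2.findContours(m,cv2.RETR_EXTERNAL,cv2.CHAIN_APPROX_NONE)[0]:
    a=cv2.contourArea(cc)
    if a<50: continue
    b=cv2.minAreaRect(cc);c0=b[0]
    M=cv2.moments(cc);c0=(M['m10']/M['m00'],M['m01']/M['m00'])
    z={}
    for n,h in(("drum",.054),("disc",.024),("square",.038),("log",.036)):
        bp=plane(t,cv2.boxPoints(b),h);e=[np.linalg.norm(bp[0]-bp[1]),np.linalg.norm(bp[1]-bp[2])]
        z[n]=(plane(t,[c0],h)[0].round(4).tolist(),np.round(e,4).tolist(),[round(float(np.degrees(np.arctan2(*(bp[i]-bp[i+1])[::-1]))),1) for i in(0,1)])
    print(np.round(c0,1),a)
    for k in z:print("   ",k,z[k])
```

```text
[[ 0.64447966  0.04661511]
 [ 0.61240924 -0.23280499]
 [ 0.43183755 -0.21163441]
 [ 0.46330134  0.06763603]] 
 [[ 0.64391807  0.04702405]
 [ 0.61127351 -0.23042038]
 [ 0.43254221 -0.20938336]
 [ 0.46596685  0.06882175]]
c [ 0.53800695 -0.08254706] yaw y-edge -0.11427487680212076 -0.11427487680212076 -0.11219111868206658 0.28125451998554085 0.18239369951083387 -0.11550689736051338
c [ 0.53842516 -0.08098949] yaw y-edge -0.11712310179228942 -0.11712310179228942 -0.11957074157272739 0.27935833507249735 0.17928128164142487 -0.12188536221870061
cup [0.50826787 0.00670002] [[0.50931632 0.0111303 ]] gauge [ 0.48894587 -0.16420374] d [0.019322   0.17090376] 0.17199254625174706 yaw -0.11257973654560412
handle [[ 0.4263175  -0.06899096]] [ 0.42612214 -0.06891793  0.04857804] [[ 0.42655732 -0.05337159]
 [ 0.42425153 -0.08391092]]
[213.5 265.4] 312.5
    drum ([0.4612, 0.2322], [0.0458, 0.0467], [164.2, 72.2])
    disc ([0.4653, 0.2389], [0.0469, 0.0479], [164.2, 72.2])
    square ([0.4634, 0.2358], [0.0464, 0.0473], [164.2, 72.2])
    log ([0.4637, 0.2363], [0.0465, 0.0474], [164.2, 72.2])
[164.7 260.8] 255.5
    drum ([0.4737, 0.3542], [0.0453, 0.0447], [89.4, 2.4])
    disc ([0.4781, 0.3639], [0.0465, 0.0458], [89.4, 2.4])
    square ([0.476, 0.3594], [0.0459, 0.0453], [89.4, 2.4])
    log ([0.4763, 0.36], [0.046, 0.0454], [89.4, 2.4])
[221.4 221.9] 404.5
    drum ([0.5699, 0.2157], [0.0578, 0.0559], [89.2, 1.4])
    disc ([0.5767, 0.222], [0.0593, 0.0573], [89.2, 1.4])
    square ([0.5735, 0.2191], [0.0586, 0.0567], [89.2, 1.4])
    log ([0.574, 0.2195], [0.0587, 0.0567], [89.2, 1.4])
[174.8 214.8] 290.5
    drum ([0.5898, 0.334], [0.071, 0.0308], [166.8, 73.2])
    disc ([0.597, 0.3432], [0.0728, 0.0315], [166.8, 73.2])
    square ([0.5936, 0.3389], [0.072, 0.0312], [166.8, 73.2])
    log ([0.5941, 0.3395], [0.0721, 0.0312], [166.8, 73.2])
```

```bash
cat >> h.py <<'E'
BC=np.array([.5382,-.0818]);BY=-.116
def b2w(x,y):
    c,s=np.cos(BY),np.sin(BY);return BC+np.array([c*x-s*y,s*x+c*y])
def go(X,Y,Z,yawdeg):
    o=get_obs();p=o["ee_pos"];y0=o["eef_rot"][2]
    y=np.radians(yawdeg);d=np.array([X,Y,Z])-p;c,s=np.cos(y),np.sin(y)
    print("t",round(o["time_s"],2),"pos",p.round(4),"rot",o["eef_rot"].round(4),"grip",round(o["grip_width"],4),"F",o["force"].round(1))
    print("turn ry=%.1f then total [%.1f %.1f %.1f]mm"%(-(yawdeg-np.degrees(y0)),*(1000*np.array([c*d[0]+s*d[1],-d[2],-s*d[0]+c*d[1]]))))
E
python3 - <<'E'
from h import *
go(.4255,-.0688,.205,-6.65)
E
```

```text
t 0.3 pos [0.2115 0.5076 0.2052] rot [-1.5712  0.     -0.3948] grip 0.0939 F [ 0.9 -0.5  0.4]
turn ry=-16.0 then total [279.3 0.2 -547.7]mm
```

Request:
step_arm --pt "0 0 0 0 -8 0" --pt "0 0 0 0 -8 0" --pt "28 0 -54.8 0 0 0" --pt "28 0 -54.8 0 0 0" --pt "28 0 -54.8 0 0 0" --pt "28 0 -54.8 0 0 0" --pt "28 0 -54.8 0 0 0" --pt "28 0 -54.8 0 0 0" --pt "28 0 -54.8 0 0 0" --pt "28 0 -54.8 0 0 0" --pt "28 0 -54.8 0 0 0" --pt "28 0 -54.8 0 0 0" --gripper 1

```text
time_s: 1.8
ee_pos: [0.4269, -0.0711, 0.2057]
eef_rot: [-1.571, -0.001, -0.116]
force: [0.2, 1.4, -0.1]
grip_width: 0.0936
```

Run:
```python
from h import *
go(.4255,-.0688,.029,-6.65)
```

```text
t 1.8 pos [ 0.4269 -0.0711  0.2057] rot [-1.5708e+00 -8.0000e-04 -1.1590e-01] grip 0.0936 F [ 0.2  1.4 -0.1]
turn ry=0.0 then total [-1.6 176.7 2.2]mm
```

Request:
step_arm --pt "-1.6 30 2.2 0 0 0" --pt "0 50 0 0 0 0" --pt "0 50 0 0 0 0" --pt "0 30 0 0 0 0" --pt "0 16.5 0 0 0 0" --pt "0 0 0 0 0 0"

```text
time_s: 2.55
ee_pos: [0.4246, -0.0664, 0.0282]
eef_rot: [-1.571, 0.002, -0.116]
force: [0.4, 0.2, 0.2]
grip_width: 0.0941
```

Request:
step_arm --pt "0 0 0 0 0 0" --pt "0 0 0 0 0 0" --pt "0 0 0 0 0 0" --pt "0 0 0 0 0 0" --pt "0 0 0 0 0 0" --pt "0 0 0 0 0 0" --gripper -1 --squeeze 15

```text
time_s: 3.3
ee_pos: [0.4252, -0.0666, 0.029]
eef_rot: [-1.571, -0.0, -0.116]
force: [-0.4, -0.7, 1.0]
grip_width: 0.0373
```

Run:
```python
from h import *
go(.4255,-.0688,.029,-6.65)
a0=np.arctan2(28,204);th=np.linspace(0,1.74,25)
P=np.c_[-205.9*np.cos(a0+th),-205.9*np.sin(a0+th)]
P=np.round(P-P[0]);print(np.diff(P,axis=0).tolist(),P[-1])
t=camera("top");crop(t,270,190,150,120,5,"pics/b1.png")
s=camera("side");crop(s,230,140,200,150,4,"pics/b2.png")
```

```text
t 3.3 pos [ 0.4252 -0.0666  0.029 ] rot [-1.5708 -0.     -0.1155] grip 0.0373 F [-0.4 -0.7  1. ]
turn ry=0.0 then total [0.6 -0.0 -2.2]mm
[[3.0, -15.0], [3.0, -14.0], [5.0, -14.0], [6.0, -14.0], [6.0, -14.0], [8.0, -12.0], [8.0, -13.0], [10.0, -11.0], [10.0, -11.0], [11.0, -10.0], [12.0, -10.0], [12.0, -8.0], [13.0, -7.0], [13.0, -7.0], [14.0, -6.0], [14.0, -4.0], [15.0, -4.0], [14.0, -2.0], [15.0, -2.0], [15.0, 0.0], [15.0, 1.0], [15.0, 2.0], [15.0, 3.0], [14.0, 4.0]] [ 266. -168.]
```

View pics/b2.png

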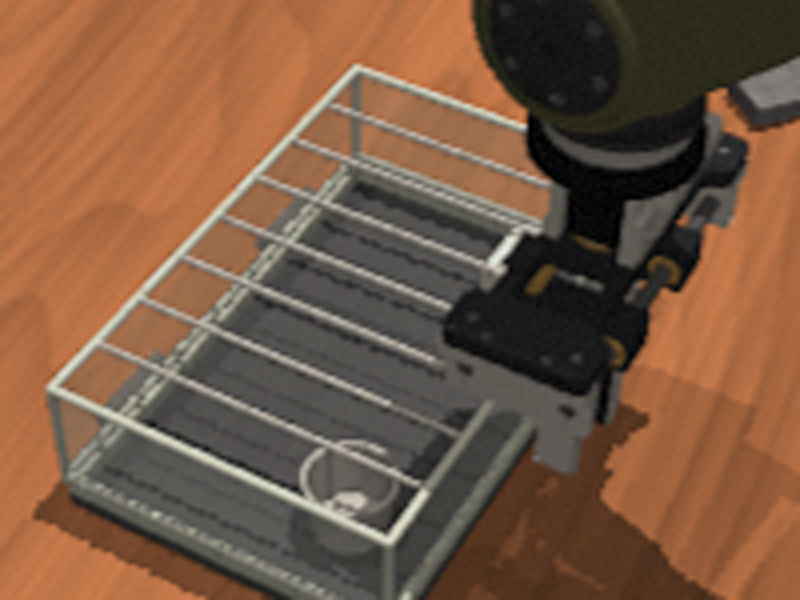

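Request:
step_arm --pt "0 0 -1.5 0 0 0" --pt "0 0 0 0 0 0" --pt "0 0 0 0 0 0" --pt "0 0 0 0 0 0"

```text
time_s: 3.9
ee_pos: [0.4249, -0.0684, 0.0289]
eef_rot: [-1.572, 0.0, -0.115]
force: [-1.1, -6.4, -1.3]
grip_width: 0.0296
```

Request:
step_arm --pt "3 -15 -0.5 0 0 0" --pt "3 -14 0 0 0 0" --pt "5 -14 0 0 0 0" --pt "6 -14 0 0 0 0" --pt "6 -14 0 0 0 0" --pt "8 -12 0 0 0 0" --pt "8 -13 0 0 0 0" --pt "10 -11 0 0 0 0"

```text
time_s: 4.9
ee_pos: [0.4739, -0.0741, 0.1368]
eef_rot: [-1.571, 0.001, -0.115]
force: [-4.2, 2.7, -0.0]
grip_width: 0.0299
```

Request:
step_arm --pt "10 -11 0 0 0 0" --pt "11 -10 0 0 0 0" --pt "12 -10 0 0 0 0" --pt "12 -8 0 0 0 0" --pt "13 -7 0 0 0 0" --pt "13 -7 0 0 0 0" --pt "14 -6 0 0 0 0" --pt "14 -4 0 0 0 0" --pt "15 -4 0 0 0 0"

```text
time_s: 6.02
ee_pos: [0.5877, -0.0873, 0.2038]
eef_rot: [-1.571, -0.0, -0.115]
force: [-1.0, 2.0, -1.9]
grip_width: 0.0299
```

Request:
step_arm --pt "14 -2 0 0 0 0" --pt "15 -2 0 0 0 0" --pt "15 0 0 0 0 0" --pt "15 1 0 0 0 0" --pt "15 2 0 0 0 0" --pt "14 3 0 0 0 0" --pt "8 2 0 0 0 0" --pt "0 0 0 0 0 0"

```text
time_s: 7.02
ee_pos: [0.6839, -0.0985, 0.2007]
eef_rot: [-1.571, -0.004, -0.115]
force: [2.9, 2.0, 6.5]
grip_width: 0.0298
```

Run:
```python
from h import *
go(*b2w(.154,0),.2,-6.65)
s=camera("side");crop(s,190,60,250,230,3,"pics/c2.png")
```

```text
t 7.03 pos [ 0.6839 -0.0985  0.2007] rot [-1.571  -0.0043 -0.1154] grip 0.0298 F [2.9 2.  6.5]
turn ry=0.0 then total [7.4 0.7 -0.2]mm
```

View pics/c2.png

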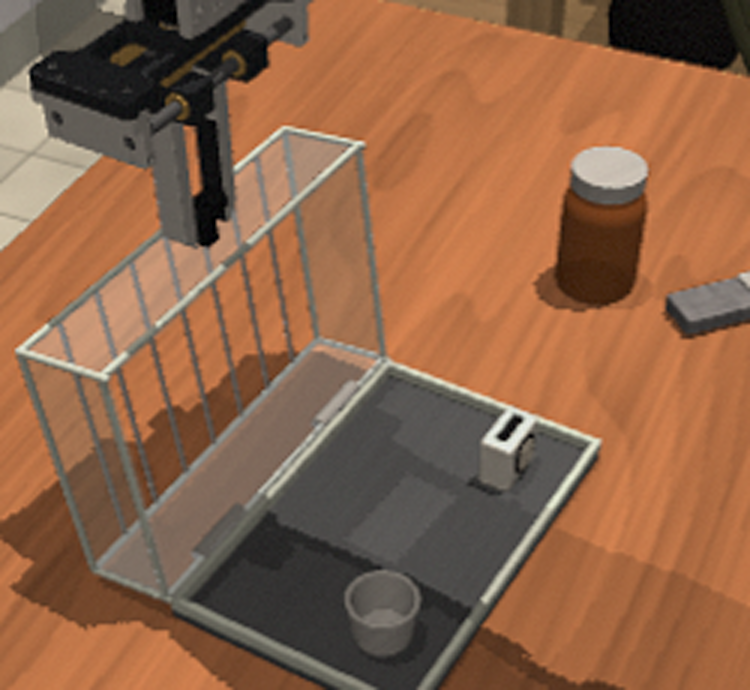

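Request:
step_arm --pt "4 1 0 0 0 0" --pt "0 0 0 0 0 0" --pt "0 0 0 0 0 0"

```text
time_s: 7.45
ee_pos: [0.6874, -0.0989, 0.1998]
eef_rot: [-1.571, -0.004, -0.116]
force: [3.0, 0.8, 6.5]
grip_width: 0.0298
```

Request:
step_arm --pt "0 0 0 0 0 0" --pt "0 0 0 0 0 0" --pt "0 0 0 0 0 0" --pt "0 -30 0 0 0 0" --pt "0 -40 0 0 0 0" --gripper 0.3

```text
time_s: 8.07
ee_pos: [0.6858, -0.0989, 0.2678]
eef_rot: [-1.571, 0.002, -0.116]
force: [-0.9, 0.1, 0.0]
grip_width: 0.0612
```

Run:
```python
from h import *
go(.4634,.2358,.27,-17.8)
t=camera("top");crop(t,270,140,150,150,4,"pics/d1.png")
s=camera("side");crop(s,190,60,250,230,3,"pics/d2.png")
```

```text
t 8.07 pos [ 0.6858 -0.0989  0.2678] rot [-1.5707  0.0022 -0.1157] grip 0.0612 F [-0.9  0.1  0. ]
turn ry=11.2 then total [-314.1 -2.2 250.7]mm
```

View pics/d1.png

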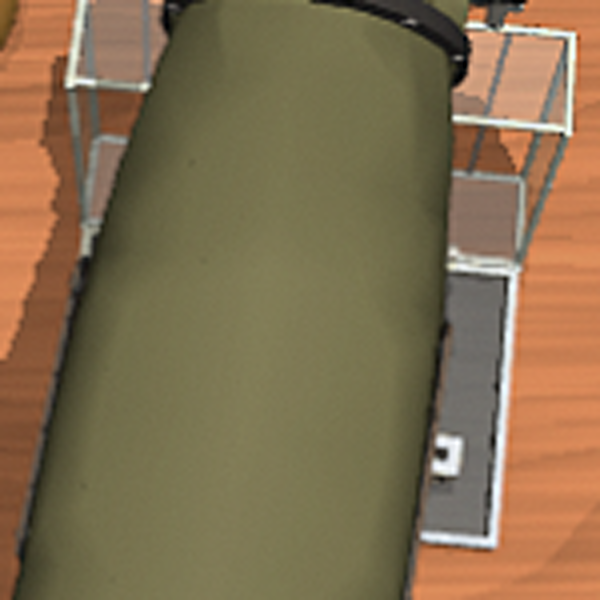

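View pics/d2.png

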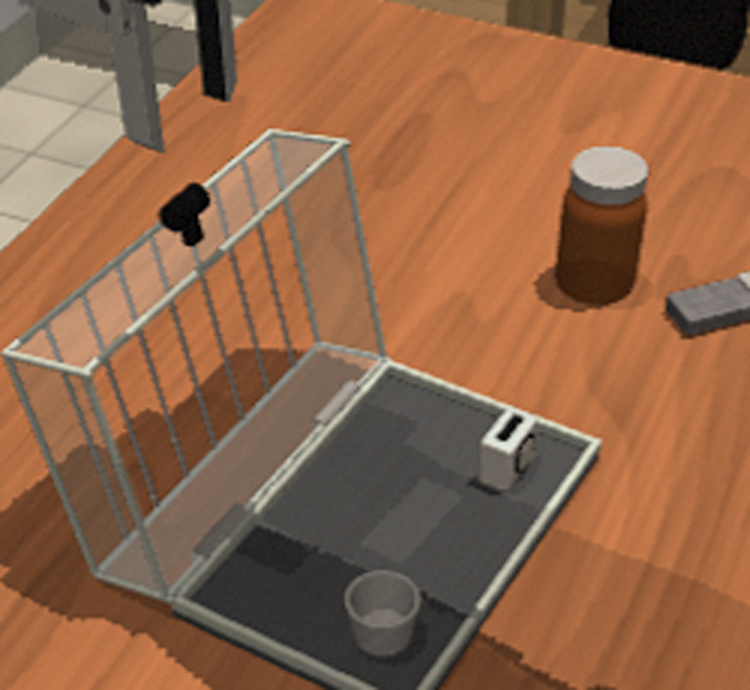

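Request:
step_arm --pt "0 0 0 0 5.6 0" --pt "0 0 0 0 5.6 0" --pt "-44.9 0 35.8 0 0 0" --pt "-44.9 0 35.8 0 0 0" --pt "-44.9 0 35.8 0 0 0" --pt "-44.9 0 35.8 0 0 0" --pt "-44.9 20 35.8 0 0 0" --pt "-44.9 20 35.8 0 0 0" --pt "-44.9 20 35.8 0 0 0" --pt "0 60 0 0 0 0" --pt "0 50 0 0 0 0" --pt "0 0 0 0 0 0" --gripper 1

```text
time_s: 9.68
ee_pos: [0.4618, 0.2352, 0.0951]
eef_rot: [-1.575, 0.005, -0.311]
force: [1.1, 0.3, -0.9]
grip_width: 0.094
```

Run:
```python
from h import *
go(.4634,.2358,.012,-17.8)
t=camera("top");crop(t,270,140,150,150,4,"pics/e1.png")
s=camera("side");crop(s,180,310,160,160,4,"pics/e2.png")
```

```text
t 9.68 pos [0.4618 0.2352 0.0951] rot [-1.5751  0.005  -0.3109] grip 0.094 F [ 1.1  0.3 -0.9]
turn ry=-0.0 then total [1.3 83.1 1.1]mm
```

View pics/e1.png

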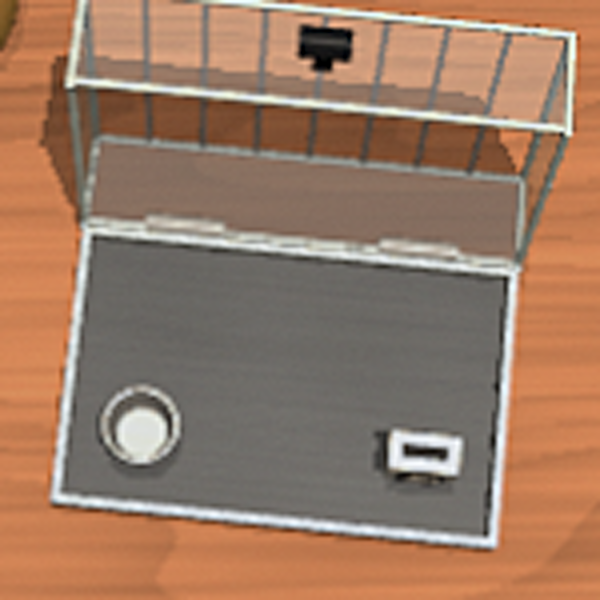

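View pics/e2.png

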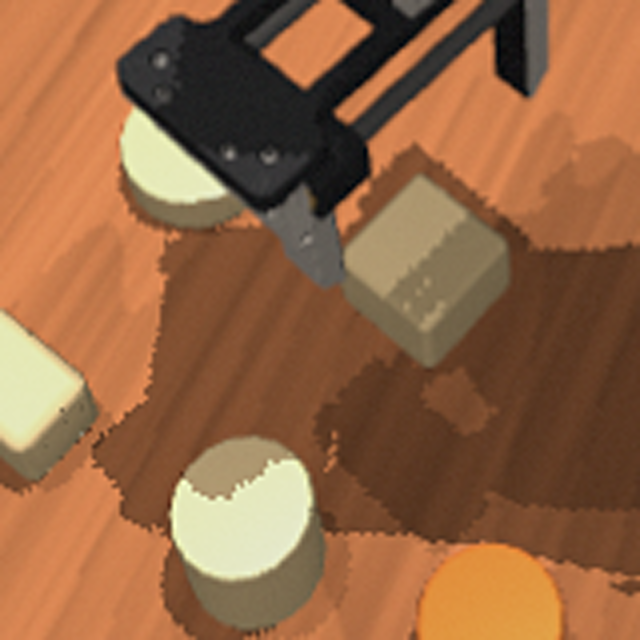

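Run:
```python
from h import *
t=camera("top")
f=lambda p:(np.array(p)+.5)/4-.5+[270,140]
print("cup",plane(t,f([(140.5,426)]),.043),b2w(-.04,.088)); print("gauge",plane(t,f([(425.5,453)]),.048),b2w(-.04,-.088))
P=plane(t,f([(83,230),(519,268),(496,549),(52,503)]),.018);print(P,P.mean(0),np.linalg.norm(P[0]-P[1]),np.linalg.norm(P[0]-P[3]))
im=cv2.imread("pics/e1.png")
```

```text
cup [[0.50848594 0.0092938 ]] [0.50865394 0.0102382 ]
gauge [[ 0.48874158 -0.16567248]] [ 0.4882837 -0.164579 ]
[[ 0.64104922  0.04674046]
 [ 0.6125999  -0.23246682]
 [ 0.43235415 -0.21101132]
 [ 0.46453129  0.06593741]] [ 0.53763364 -0.08270007] 0.28065294031181764 0.1775587324273966
```

Request:
step_arm --pt "1.3 30 1.1 0 0 0" --pt "0 30 0 0 0 0" --pt "0 23 0 0 0 0" --pt "0 0 0 0 0 0"

```text
time_s: 10.32
ee_pos: [0.4656, 0.2365, 0.0156]
eef_rot: [-1.571, -0.0, -0.311]
force: [0.1, 0.0, 0.2]
grip_width: 0.0943
```

Request:
step_arm --pt "0 0 0 0 0 0" --pt "0 0 0 0 0 0" --pt "0 0 0 0 0 0" --pt "0 0 0 0 0 0" --pt "0 0 0 0 0 0" --pt "0 0 0 0 0 0" --gripper -1 --squeeze 12

```text
time_s: 11.08
ee_pos: [0.4653, 0.2366, 0.0151]
eef_rot: [-1.571, -0.0, -0.311]
force: [-0.8, 0.1, 2.5]
grip_width: 0.0498
```

```bash
sed -i 's/BC=.*/BC=np.array([.5380,-.0826]);BY=-.115/' h.py
python3 - <<'E'
from h import *
o=get_obs();p=o["ee_pos"][:2];y=o["eef_rot"][2];d=p-[.4634,.2358]
off=np.cos(y)*d[0]+np.sin(y)*d[1];print("off",off)
x,yy=b2w(-.04+off,0);print(x,yy)
go(x,yy,.12,-6.6)
E
```

```text
off 0.0015688521562671912
0.49982269817682734 -0.07819015305376437
t 11.07 pos [0.4653 0.2366 0.0151] rot [-1.5707e+00 -1.0000e-04 -3.1100e-01] grip 0.0498 F [-0.8  0.1  2.5]
turn ry=-11.2 then total [70.5 -104.9 -308.7]mm
```

Request:
step_arm --pt "0 -35 0 0 0 0" --pt "0 -35 0 0 -5.6 0" --pt "0 -35 0 0 -5.6 0" --pt "11.8 0 -51.4 0 0 0" --pt "11.8 0 -51.4 0 0 0" --pt "11.8 0 -51.4 0 0 0" --pt "11.8 0 -51.4 0 0 0" --pt "11.8 0 -51.4 0 0 0" --pt "11.8 0 -51.4 0 0 0" --pt "0 0 0 0 0 0"

```text
time_s: 12.32
ee_pos: [0.4999, -0.0808, 0.1196]
eef_rot: [-1.571, 0.0, -0.119]
force: [0.5, -0.5, -2.6]
grip_width: 0.0499
```

Run:
```python
from h import *
go(.4998,-.0782,.0240,-6.6)
```

```text
t 12.32 pos [ 0.4999 -0.0808  0.1196] rot [-1.571e+00  5.000e-04 -1.195e-01] grip 0.0499 F [ 0.5 -0.5 -2.6]
turn ry=-0.2 then total [-0.3 95.6 2.5]mm
```

Request:
step_arm --pt "-0.3 40 2.5 0 -0.2 0" --pt "0 35 0 0 0 0" --pt "0 14 0 0 0 0" --pt "0 6 0 0 0 0" --pt "0 0 0 0 0 0" --pt "0 0 0 0 0 0"

```text
time_s: 13.08
ee_pos: [0.5005, -0.0755, 0.0259]
eef_rot: [-1.571, -0.002, -0.112]
force: [-0.6, -0.4, -0.2]
grip_width: 0.0503
```

Run:
```python
from h import *
go(.4998,-.0782,.0238,-6.6)
```

```text
t 13.07 pos [ 0.5005 -0.0755  0.0259] rot [-1.571e+00 -1.500e-03 -1.120e-01] grip 0.0503 F [-0.6 -0.4 -0.2]
turn ry=0.2 then total [-0.4 2.1 -2.8]mm
```

Request:
step_arm --pt "-0.4 0 -2.6 0 0.3 0" --pt "0 0 0 0 0 0" --pt "0 1.5 0 0 0 0" --pt "0 0 0 0 0 0"

```text
time_s: 13.58
ee_pos: [0.4992, -0.078, 0.0233]
eef_rot: [-1.571, 0.0, -0.117]
force: [-0.2, -0.6, -0.4]
grip_width: 0.0504
```

Request:
step_arm --pt "0 0.3 0 0 0 0" --pt "0 0 0 0 0 0" --pt "0 0 0 0 0 0" --pt "0 -30 0 0 0 0" --pt "0 -40 0 0 0 0" --pt "0 -30 0 0 0 0" --pt "0 0 0 0 0 0" --gripper 0.6

```text
time_s: 14.45
ee_pos: [0.5003, -0.0782, 0.1251]
eef_rot: [-1.571, -0.004, -0.117]
force: [-0.2, -0.5, -0.3]
grip_width: 0.0751
```

Run:
```python
from h import *
go(.5767,.222,.12,-6.6)
s=camera("side");crop(s,230,140,200,160,4,"pics/f2.png")
```

```text
t 14.45 pos [ 0.5003 -0.0782  0.1251] rot [-1.5712 -0.0039 -0.1173] grip 0.0751 F [-0.2 -0.5 -0.3]
turn ry=-0.1 then total [41.4 5.1 307.0]mm
```

View pics/f2.png

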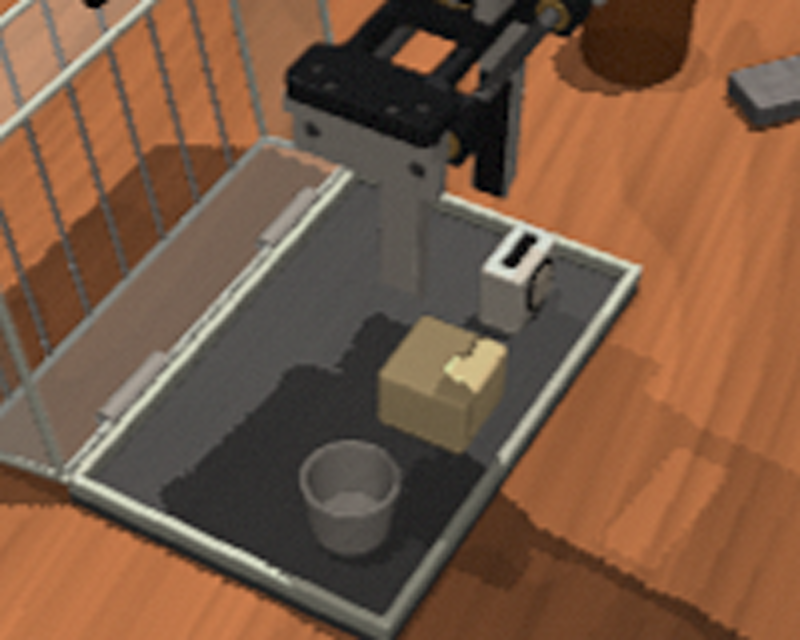

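Request:
step_arm --pt "6.9 0 51.2 0 0 0" --pt "6.9 0 51.2 0 0 0" --pt "6.9 0 51.2 0 0 0" --pt "6.9 0 51.2 0 0 0" --pt "6.9 0 51.2 0 0 0" --pt "6.9 0 51.2 0 0 0" --pt "0 40 0 0 0 0" --pt "0 30 0 0 0 0" --pt "0 0 0 0 0 0" --gripper 1

```text
time_s: 15.62
ee_pos: [0.5746, 0.2217, 0.0497]
eef_rot: [-1.573, 0.006, -0.117]
force: [-0.2, -0.4, 0.2]
grip_width: 0.094
```

Run:
```python
from h import *
go(.5767,.222,.006,-6.6)
t=camera("top");crop(t,270,170,150,120,5,"pics/g1.png")
```

```text
t 15.62 pos [0.5746 0.2217 0.0497] rot [-1.5734  0.0056 -0.1171] grip 0.094 F [-0.2 -0.4  0.2]
turn ry=-0.1 then total [2.1 43.7 0.5]mm
```

View pics/g1.png

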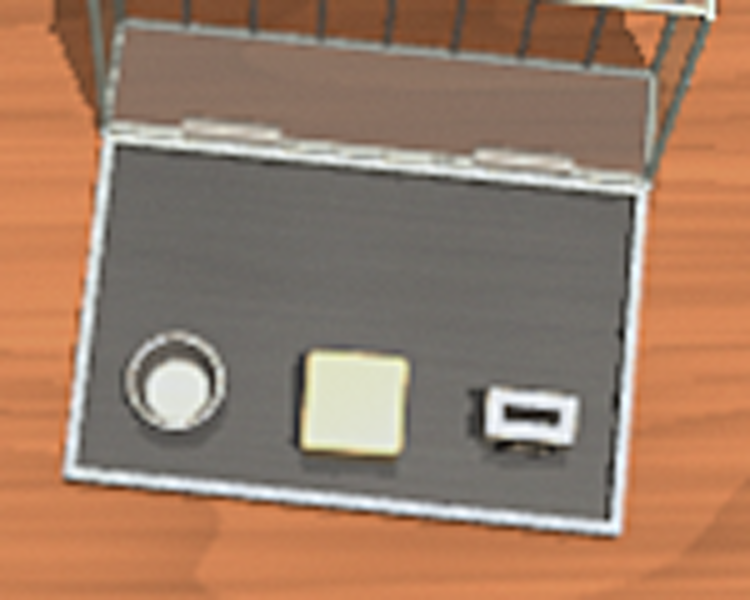

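```bash
cat >> h.py <<'E'
def w2b(p):
    c,s=np.cos(BY),np.sin(BY);d=np.array(p)-BC;return np.array([c*d[0]+s*d[1],-s*d[0]+c*d[1]])
E
python3 - <<'E'
from h import *
t=camera("top");im=t["pixels"].astype(int)
m=((im[...,1]>175)&(im[...,0]-im[...,2]>18)&(im[...,0]<im[...,1]+30)).astype(np.uint8)
m[:235]=0;m[270:]=0;m[:,:325]=0;m[:,355:]=0
cc=max(cv2.findContours(m,cv2.RETR_EXTERNAL,cv2.CHAIN_APPROX_NONE)[0],key=cv2.contourArea)
M=cv2.moments(cc);c0=[(M['m10']/M['m00'],M['m01']/M['m00'])];b=cv2.minAreaRect(cc)
bp=plane(t,cv2.boxPoints(b),.046)
p=plane(t,c0,.046)[0];print(c0,b,p,w2b(p)*1000,[np.degrees(np.arctan2(*(bp[i]-bp[i+1])[::-1])) for i in(0,1)],np.linalg.norm(bp[0]-bp[1]))
f=lambda q:(np.array(q)+.5)/5-.5+[270,170]
print(w2b(plane(t,f([(355,403.5)]),.046)[0])*1000)
print("cup",w2b(plane(t,f([(176,382)]),.043)[0]),"g",w2b(plane(t,f([(532,416)]),.048)[0]))
E
```

```text
[(340.5085407515861, 250.2249877989263)] ((340.5287170410156, 250.1844482421875), (19.736791610717773, 19.28411102294922), 5.19442892074585) [ 0.49670338 -0.07873787] [-41.46701474  -0.90202721] [np.float64(174.08871787012137), np.float64(84.0383799455)] 0.04809460183181745
[-41.6298799   -1.14399326]
cup [-0.03953943  0.0878119 ] g [-0.03921508 -0.08816021]
```

Request:
step_arm --pt "1 25 0.5 0 0 0" --pt "0 18 0 0 0 0" --pt "0 0 0 0 0 0"

```text
time_s: 16.1
ee_pos: [0.577, 0.2224, 0.0095]
eef_rot: [-1.571, 0.001, -0.117]
force: [-0.4, -0.3, 0.5]
grip_width: 0.0937
```

Run:
```python
from h import *
go(.5767,.222,.006,-6.6)
```

```text
t 16.1 pos [0.577  0.2224 0.0095] rot [-1.5714e+00  1.4000e-03 -1.1750e-01] grip 0.0937 F [-0.4 -0.3  0.5]
turn ry=-0.1 then total [-0.3 3.5 -0.4]mm
```

Request:
step_arm --pt "0 3 0 0 0 0" --pt "0 0 0 0 0 0" --pt "0 0 0 0 0 0" --pt "0 0 0 0 0 0" --pt "0 0 0 0 0 0" --pt "0 0 0 0 0 0" --gripper -1 --squeeze 10

```text
time_s: 16.85
ee_pos: [0.5776, 0.2227, 0.0076]
eef_rot: [-1.571, -0.0, -0.117]
force: [-0.9, -1.0, 5.5]
grip_width: 0.0632
```

Run:
```python
from h import *
s=camera("side");t=camera("top")
crop(s,150,280,160,150,4,"pics/h2.png")
f=lambda p:p
print("square side-view check"); 
crop(s,300,180,100,90,6,"pics/h3.png")
x=b2w(-.0413,-.0009); print(x); go(x[0],x[1],.12,-6.6)
```

```text
square side-view check
[ 0.49686952 -0.07875502]
t 16.95 pos [0.5776 0.2227 0.0075] rot [-1.5705e+00 -5.0000e-04 -1.1730e-01] grip 0.0633 F [-0.9 -0.9  4.9]
turn ry=-0.1 then total [-45.5 -112.5 -308.7]mm
```

View pics/h2.png

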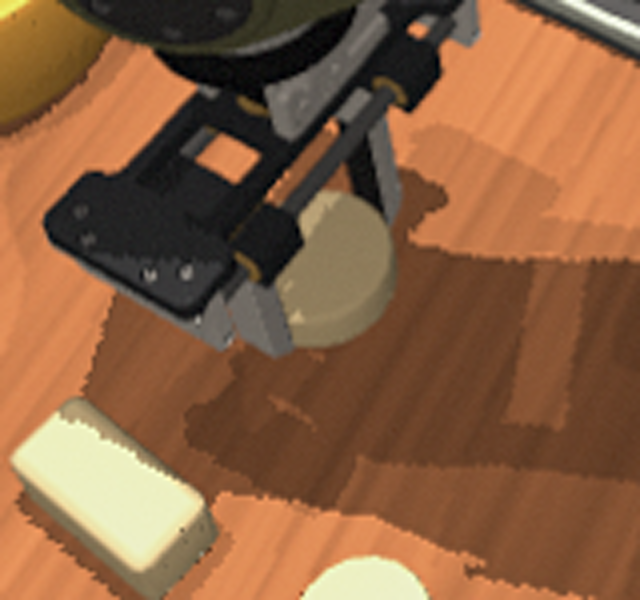

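View pics/h3.png

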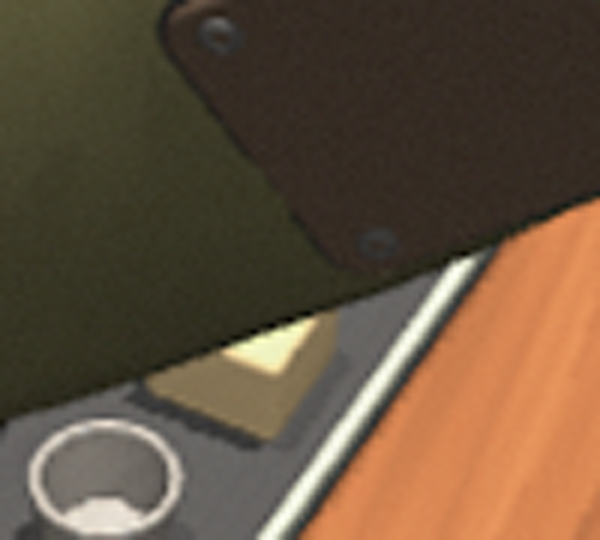

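Request:
step_arm --pt "0 -35 0 0 0 0" --pt "0 -40 0 0 0 0" --pt "0 -37 0 0 0 0" --pt "-7.4 0 -51.5 0 0 0" --pt "-7.4 0 -51.5 0 0 0" --pt "-7.4 0 -51.5 0 0 0" --pt "-7.4 0 -51.5 0 0 0" --pt "-7.4 0 -51.5 0 0 0" --pt "-7.4 0 -51.5 0 0 0" --pt "0 0 0 0 0 0" --pt "0 0 0 0 0 0"

```text
time_s: 18.32
ee_pos: [0.4972, -0.0787, 0.119]
eef_rot: [-1.571, 0.0, -0.118]
force: [-0.5, -0.6, -1.0]
grip_width: 0.0628
```

Run:
```python
from h import *
x=b2w(-.0402,-.0009); print(x); go(x[0],x[1],.0540,-6.6)
```

```text
[ 0.49796226 -0.07888124]
t 18.32 pos [ 0.4972 -0.0787  0.119 ] rot [-1.5706e+00  2.0000e-04 -1.1760e-01] grip 0.0628 F [-0.5 -0.6 -1. ]
turn ry=-0.1 then total [0.8 65.0 -0.1]mm
```

Request:
step_arm --pt "0.8 30 0 0 0 0" --pt "0 20 0 0 0 0" --pt "0 10 0 0 0 0" --pt "0 4 0 0 0 0" --pt "0 0 0 0 0 0" --pt "0 0 0 0 0 0"

```text
time_s: 19.08
ee_pos: [0.4983, -0.0791, 0.0558]
eef_rot: [-1.571, -0.001, -0.117]
force: [-0.1, -0.8, -0.7]
grip_width: 0.0633
```

Run:
```python
from h import *
x=b2w(-.0402,-.0009); go(x[0],x[1],.0540,-6.6)
s=camera("side");crop(s,280,180,120,110,6,"pics/i2.png")
```

```text
t 19.07 pos [ 0.4983 -0.0791  0.0558] rot [-1.5709e+00 -1.1000e-03 -1.1710e-01] grip 0.0633 F [-0.1 -0.8 -0.7]
turn ry=-0.1 then total [-0.4 1.8 0.2]mm
```

View pics/i2.png

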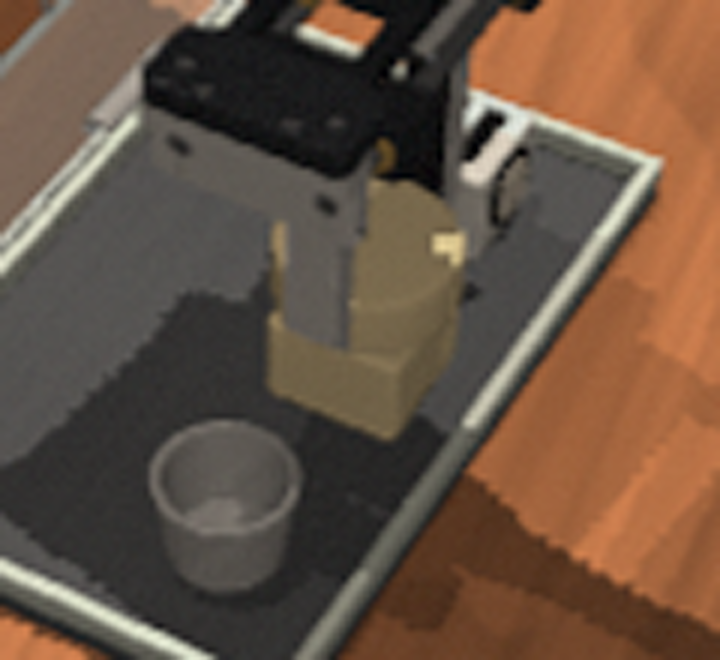

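Request:
step_arm --pt "0 1.5 0 0 0 0" --pt "0 0 0 0 0 0" --pt "0 0.5 0 0 0 0" --pt "0 0 0 0 0 0"

```text
time_s: 19.62
ee_pos: [0.498, -0.0792, 0.0535]
eef_rot: [-1.571, -0.0, -0.117]
force: [-2.1, 0.7, 5.4]
grip_width: 0.0632
```

Request:
step_arm --pt "0 0 0 0 0 0" --pt "0 0 0 0 0 0" --pt "0 0 0 0 0 0" --pt "0 -30 0 0 0 0" --pt "0 -40 0 0 0 0" --pt "0 0 0 0 0 0" --gripper 0.6

```text
time_s: 20.38
ee_pos: [0.4992, -0.0794, 0.1257]
eef_rot: [-1.571, -0.005, -0.117]
force: [0.0, 1.0, -0.3]
grip_width: 0.0754
```

Run:
```python
from h import *
go(.4737,.3542,.12,-6.6)
```

```text
t 20.38 pos [ 0.4992 -0.0794  0.1257] rot [-1.5714 -0.0048 -0.1172] grip 0.0754 F [ 0.   1.  -0.3]
turn ry=-0.1 then total [-75.2 5.7 427.8]mm
```

Request:
step_arm --pt "-9.4 0 53.5 0 0 0" --pt "-9.4 0 53.5 0 0 0" --pt "-9.4 0 53.5 0 0 0" --pt "-9.4 0 53.5 0 0 0" --pt "-9.4 0 53.5 0 0 0" --pt "-9.4 0 53.5 0 0 0" --pt "-9.4 0 53.5 0 0 0" --pt "-9.4 0 53.5 0 0 0" --pt "0 30 0 0 0 0" --pt "0 0 0 0 0 0" --gripper 1

```text
time_s: 21.62
ee_pos: [0.4719, 0.3541, 0.0902]
eef_rot: [-1.574, 0.004, -0.117]
force: [0.7, -1.0, 0.5]
grip_width: 0.0938
```

Run:
```python
from h import *
go(.4737,.3542,.024,-6.6)
t=camera("top");crop(t,270,170,150,120,5,"pics/j1.png");crop(t,110,190,120,130,4,"pics/j3.png")
s=camera("side");crop(s,180,370,160,110,4,"pics/j2.png")
```

```text
t 21.62 pos [0.4719 0.3541 0.0902] rot [-1.5744  0.0041 -0.1165] grip 0.0938 F [ 0.7 -1.   0.5]
turn ry=-0.1 then total [1.8 66.2 0.3]mm
```

View pics/j1.png

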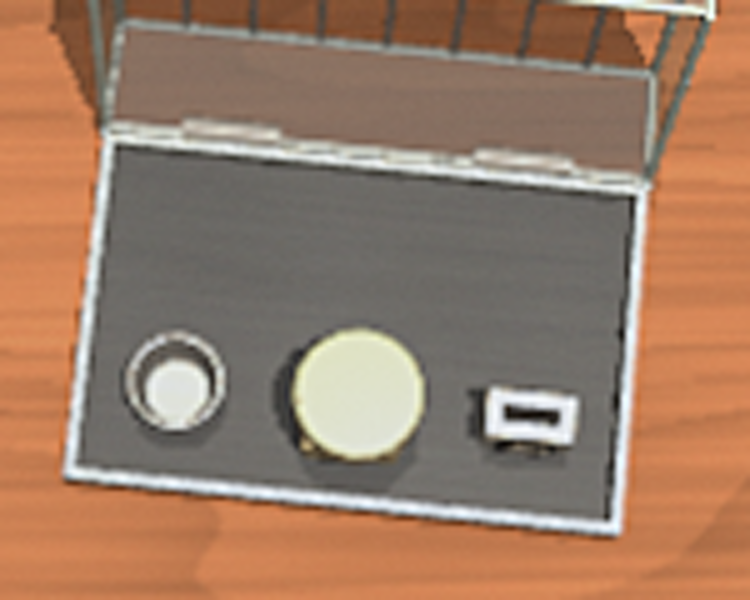

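View pics/j2.png

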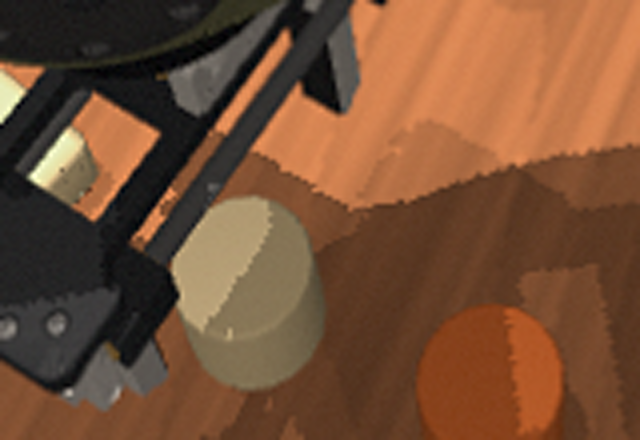

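Request:
step_arm --pt "0.5 30 0 0 0 0" --pt "0 25 0 0 0 0" --pt "0 11 0 0 0 0" --pt "0 0 0 0 0 0"

```text
time_s: 22.22
ee_pos: [0.4742, 0.3544, 0.0276]
eef_rot: [-1.571, -0.0, -0.118]
force: [0.3, 0.0, -0.2]
grip_width: 0.0943
```

Request:
step_arm --pt "0 0 0 0 0 0" --pt "0 0 0 0 0 0" --pt "0 0 0 0 0 0" --pt "0 0 0 0 0 0" --pt "0 0 0 0 0 0" --pt "0 0 0 0 0 0" --pt "0 0 0 0 0 0" --gripper -1 --squeeze 12

```text
time_s: 23.1
ee_pos: [0.4739, 0.3547, 0.0272]
eef_rot: [-1.571, -0.0, -0.117]
force: [0.2, 0.7, 1.1]
grip_width: 0.0497
```

Run:
```python
from h import *
t=camera("top")
f=lambda q:(np.array(q)+.5)/5-.5+[270,170]
print("disc",w2b(plane(t,f([(358.5,393.5)]),.070)[0]))
x=b2w(.03,.088); print(x);go(x[0],x[1],.14,-6.6)
s=camera("side");crop(s,180,370,160,110,4,"pics/k2.png")
```

```text
disc [-0.04059311 -0.00202398]
[0.57789955 0.00137634]
t 23.15 pos [0.4739 0.3547 0.0273] rot [-1.5706e+00 -2.0000e-04 -1.1730e-01] grip 0.05 F [-0.2  0.2  2.6]
turn ry=-0.1 then total [143.9 -112.7 -339.0]mm
```

View pics/k2.png

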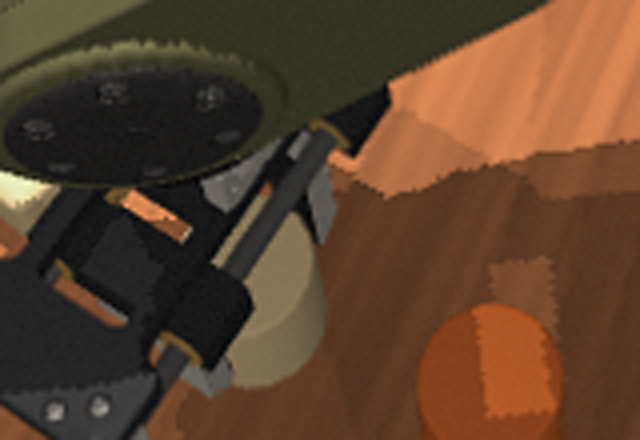

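Request:
step_arm --pt "0 -35 0 0 0 0" --pt "0 -40 0 0 0 0" --pt "0 -38 0 0 0 0" --pt "20.6 0 -48.4 0 0 0" --pt "20.6 0 -48.4 0 0 0" --pt "20.6 0 -48.4 0 0 0" --pt "20.6 0 -48.4 0 0 0" --pt "20.6 0 -48.4 0 0 0" --pt "20.6 0 -48.4 0 0 0" --pt "20.6 0 -48.4 0 0 0" --pt "0 0 0 0 0 0" --pt "0 0 0 0 0 0"

```text
time_s: 24.7
ee_pos: [0.5771, 0.0016, 0.1398]
eef_rot: [-1.571, 0.001, -0.118]
force: [0.1, 0.7, -1.2]
grip_width: 0.0496
```

Run:
```python
from h import *
x=b2w(.03,.088);go(x[0],x[1],.0360,-6.6)
```

```text
t 24.7 pos [0.5771 0.0016 0.1398] rot [-1.5707e+00  7.0000e-04 -1.1760e-01] grip 0.0496 F [ 0.1  0.7 -1.2]
turn ry=-0.1 then total [0.8 103.8 -0.1]mm
```

Request:
step_arm --pt "0.5 40 0 0 0 0" --pt "0 35 0 0 0 0" --pt "0 18 0 0 0 0" --pt "0 8 0 0 0 0" --pt "0 0 0 0 0 0" --pt "0 0 0 0 0 0" --pt "0 2.5 0 0 0 0" --pt "0 0 0 0 0 0"

```text
time_s: 25.7
ee_pos: [0.578, 0.0012, 0.0368]
eef_rot: [-1.571, -0.0, -0.117]
force: [0.0, 0.1, -1.2]
grip_width: 0.0499
```

Request:
step_arm --pt "0 1 0 0 0 0" --pt "0 0 0 0 0 0" --pt "0 0.5 0 0 0 0" --pt "0 0 0 0 0 0"

```text
time_s: 26.2
ee_pos: [0.578, 0.0012, 0.0352]
eef_rot: [-1.571, -0.0, -0.117]
force: [-1.0, -0.4, 1.2]
grip_width: 0.0502
```

Request:
step_arm --pt "0 0 0 0 0 0" --pt "0 0 0 0 0 0" --pt "0 0 0 0 0 0" --pt "0 -40 0 0 0 0" --pt "0 -50 0 0 0 0" --pt "0 0 0 0 0 0" --gripper 0.5

```text
time_s: 26.95
ee_pos: [0.5796, 0.0012, 0.129]
eef_rot: [-1.57, -0.007, -0.117]
force: [-0.1, 0.4, -0.5]
grip_width: 0.0707
```

Run:
```python
from h import *
go(.5941,.3395,.12,-15)
s=camera("side");crop(s,230,140,200,160,4,"pics/l2.png")
```

```text
t 26.95 pos [0.5796 0.0012 0.129 ] rot [-1.5704 -0.0067 -0.1172] grip 0.0707 F [-0.1  0.4 -0.5]
turn ry=8.3 then total [-73.6 9.0 330.5]mm
```

View pics/l2.png

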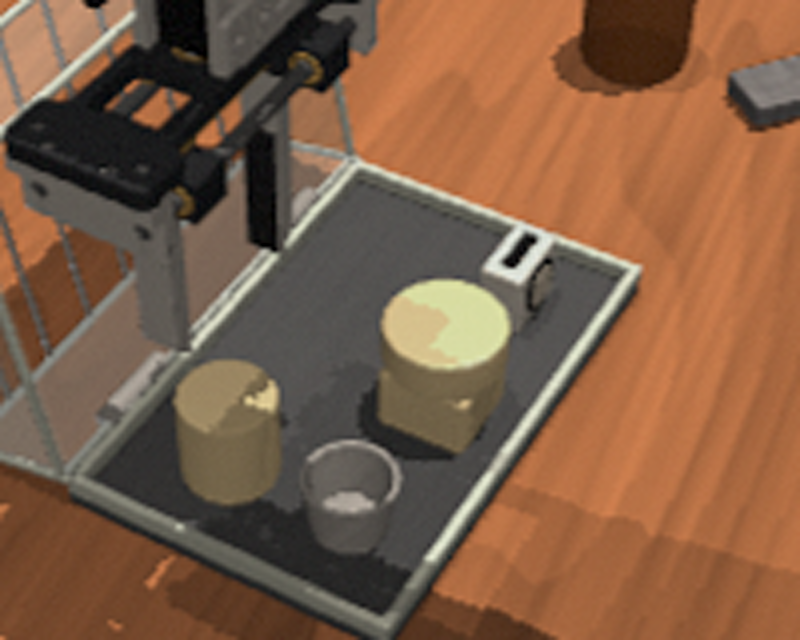

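Request:
step_arm --pt "0 0 0 0 8.3 0" --pt "-10.5 0 47.2 0 0 0" --pt "-10.5 0 47.2 0 0 0" --pt "-10.5 0 47.2 0 0 0" --pt "-10.5 0 47.2 0 0 0" --pt "-10.5 0 47.2 0 0 0" --pt "-10.5 0 47.2 0 0 0" --pt "-10.5 0 47.2 0 0 0" --pt "0 30 0 0 0 0" --pt "0 30 0 0 0 0" --pt "0 0 0 0 0 0" --gripper 1

```text
time_s: 28.38
ee_pos: [0.5909, 0.3387, 0.0614]
eef_rot: [-1.575, 0.005, -0.262]
force: [0.1, -0.2, -0.5]
grip_width: 0.0939
```

Run:
```python
from h import *
go(.5941,.3395,.012,-15)
t=camera("top");crop(t,270,170,150,120,5,"pics/m1.png")
s=camera("side");crop(s,120,350,160,120,4,"pics/m2.png")
```

```text
t 28.38 pos [0.5909 0.3387 0.0614] rot [-1.575   0.0047 -0.262 ] grip 0.0939 F [ 0.1 -0.2 -0.5]
turn ry=-0.0 then total [2.9 49.4 1.6]mm
```

View pics/m1.png

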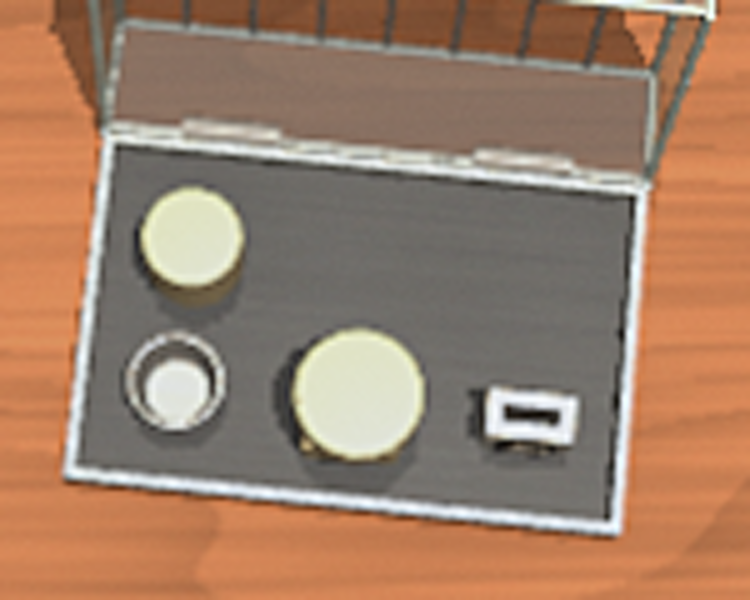

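View pics/m2.png

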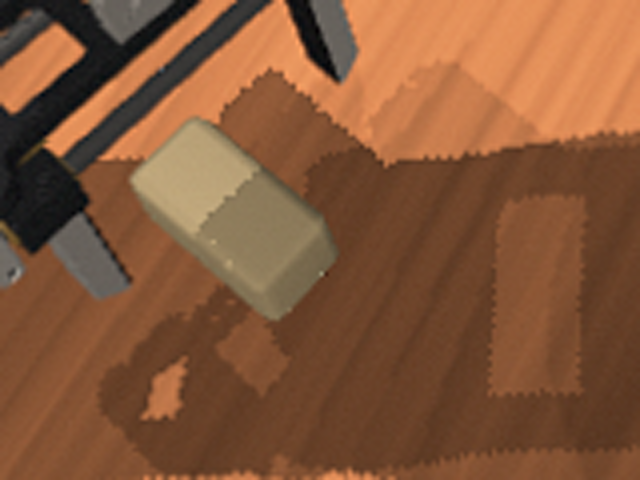

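Request:
step_arm --pt "1.5 25 1.2 0 0 0" --pt "0 23 0 0 0 0" --pt "0 0 0 0 0 0"

```text
time_s: 28.85
ee_pos: [0.5941, 0.3399, 0.0168]
eef_rot: [-1.572, 0.001, -0.262]
force: [-0.2, -0.9, 0.6]
grip_width: 0.0936
```

Request:
step_arm --pt "0 0 0 0 0 0" --pt "0 0 0 0 0 0" --pt "0 0 0 0 0 0" --pt "0 0 0 0 0 0" --pt "0 0 0 0 0 0" --pt "0 0 0 0 0 0" --pt "0 0 0 0 0 0" --pt "0 0 0 0 0 0" --pt "0 0 0 0 0 0" --gripper -1

```text
time_s: 29.98
ee_pos: [0.5943, 0.3402, 0.0172]
eef_rot: [-1.571, -0.0, -0.262]
force: [0.7, 0.7, 0.5]
grip_width: 0.0358
```

Run:
```python
from h import *
t=camera("top")
f=lambda q:(np.array(q)+.5)/5-.5+[270,170]
print("drum",w2b(plane(t,f([(191.5,238)]),.062)[0]))
o=get_obs();p=o["ee_pos"][:2];y=o["eef_rot"][2];d=p-[.5941,.3395]
off=np.cos(y)*d[0]+np.sin(y)*d[1];print("off",off)  # tool x at place = box -y
x=b2w(.028,-.088-off); print(x);go(x[0],x[1],.14,-96.6)
```

```text
drum [0.02947526 0.08705993]
off 2.3252380146795716e-05
[ 0.55571468 -0.17325475]
t 30.02 pos [0.5943 0.3402 0.0172] rot [-1.5707 -0.     -0.2622] grip 0.0365 F [0.7 1.  0. ]
turn ry=81.6 then total [514.5 -122.8 20.7]mm
```

Request:
step_arm --pt "0 -45 0 0 0 0" --pt "0 -50 0 0 0 0" --pt "0 -48 0 0 0 0" --pt "0 0 0 0 10.2 0" --pt "0 0 0 0 10.2 0" --pt "0 0 0 0 10.2 0" --pt "0 0 0 0 10.2 0" --pt "0 0 0 0 10.2 0" --pt "0 0 0 0 10.2 0" --pt "0 0 0 0 10.2 0" --pt "0 0 0 0 10.2 0" --pt "0 0 0 0 0 0"

```text
time_s: 31.52
ee_pos: [0.5942, 0.3401, 0.1599]
eef_rot: [-1.571, -0.0, -1.685]
force: [0.3, 0.7, -2.1]
grip_width: 0.0363
```

Run:
```python
from h import *
x=b2w(.018,-.088); print(x);go(x[0],x[1],.16,-96.6)
s=camera("side");cv2.imwrite("pics/n2.png",s["pixels"][:,:,::-1])
```

```text
[ 0.5457834  -0.17208418]
t 31.52 pos [0.5942 0.3401 0.1599] rot [-1.5712e+00 -4.0000e-04 -1.6853e+00] grip 0.0363 F [ 0.3  0.7 -2.1]
turn ry=0.0 then total [514.3 -0.1 10.8]mm
```

View pics/n2.png

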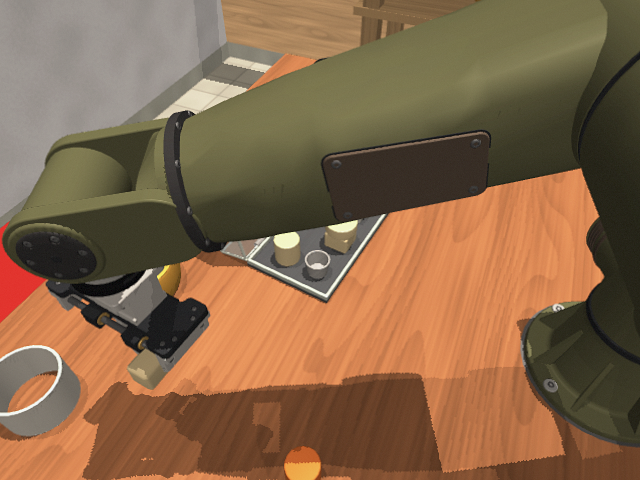

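Request:
step_arm --pt "57 0 1.2 0 0 0" --pt "57 0 1.2 0 0 0" --pt "57 0 1.2 0 0 0" --pt "57 0 1.2 0 0 0" --pt "57 0 1.2 0 0 0" --pt "57 0 1.2 0 0 0" --pt "57 0 1.2 0 0 0" --pt "57 0 1.2 0 0 0" --pt "57 0 1.2 0 0 0" --pt "0 0 0 0 0 0" --pt "0 0 0 0 0 0"

```text
time_s: 32.95
ee_pos: [0.5459, -0.1703, 0.1601]
eef_rot: [-1.571, 0.0, -1.684]
force: [-0.9, 0.5, -0.3]
grip_width: 0.0361
```

Run:
```python
from h import *
x=b2w(.018,-.088); print(x);go(x[0],x[1],.0255,-96.6)
s=camera("side");cv2.imwrite("pics/o2.png",s["pixels"][:,:,::-1])
```

```text
[ 0.5457834  -0.17208418]
t 32.95 pos [ 0.5459 -0.1703  0.1601] rot [-1.5709e+00  2.0000e-04 -1.6841e+00] grip 0.0361 F [-0.9  0.5 -0.3]
turn ry=0.1 then total [1.8 134.6 0.1]mm
```

View pics/o2.png

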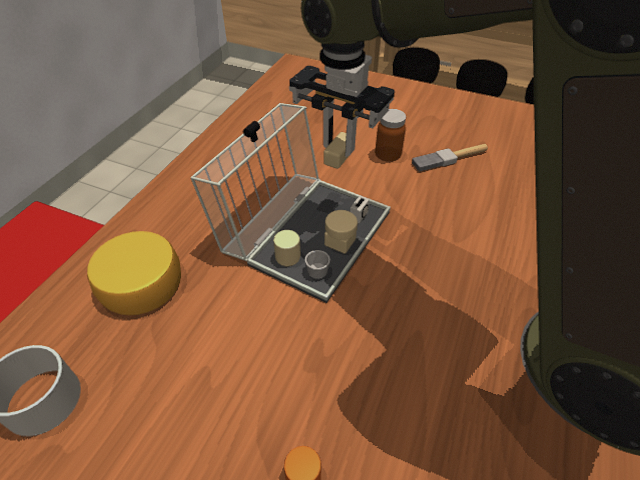

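Clear of the cover; lowering in stages, watching force.

Request:
step_arm --pt "1.8 20 0 0 0 0" --pt "0 20 0 0 0 0" --pt "0 20 0 0 0 0" --pt "0 0 0 0 0 0"

```text
time_s: 33.5
ee_pos: [0.5453, -0.1709, 0.0991]
eef_rot: [-1.573, 0.001, -1.684]
force: [-0.6, -0.3, -0.7]
grip_width: 0.0359
```

Request:
step_arm --pt "0 20 0 0 0 0" --pt "0 20 0 0 0 0" --pt "0 15 0 0 0 0" --pt "0 10 0 0 0 0" --pt "0 4 0 0 0 0" --pt "0 0 0 0 0 0" --pt "0 0 0 0 0 0"

```text
time_s: 34.38
ee_pos: [0.5459, -0.1726, 0.0317]
eef_rot: [-1.57, -0.0, -1.686]
force: [0.2, 0.3, -0.3]
grip_width: 0.0363
```

Run:
```python
from h import *
x=b2w(.018,-.088); print(x);go(x[0],x[1],.0255,-96.6)
s=camera("side");crop(s,180,60,250,230,3,"pics/p2.png")
```

```text
[ 0.5457834  -0.17208418]
t 34.38 pos [ 0.5459 -0.1726  0.0317] rot [-1.5700e+00 -2.0000e-04 -1.6864e+00] grip 0.0363 F [ 0.2  0.3 -0.3]
turn ry=-0.0 then total [-0.5 6.2 -0.2]mm
```

View pics/p2.png

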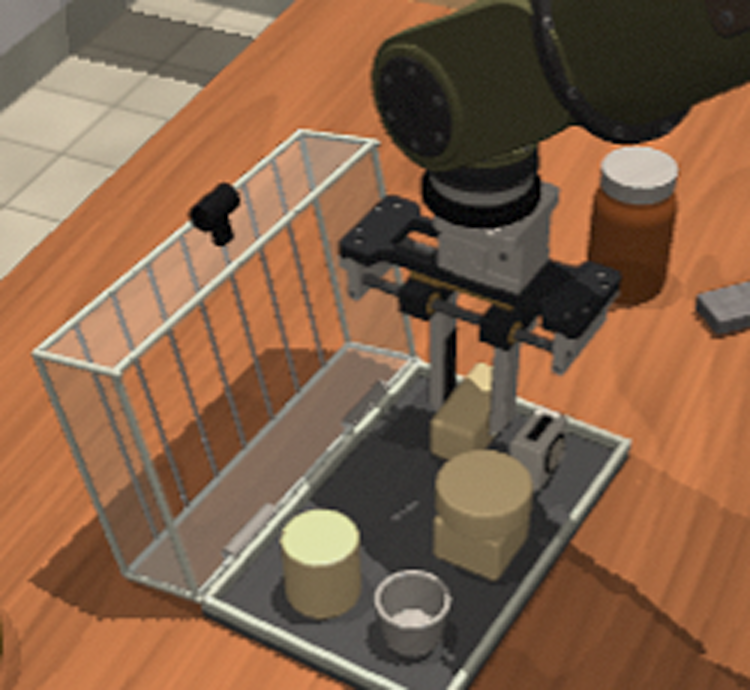

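Request:
step_arm --pt "-0.5 4 0 0 0 0" --pt "0 1.5 0 0 0 0" --pt "0 0 0 0 0 0" --pt "0 0.5 0 0 0 0" --pt "0 0 0 0 0 0"

```text
time_s: 35.05
ee_pos: [0.5457, -0.172, 0.0251]
eef_rot: [-1.571, -0.0, -1.686]
force: [0.4, 0.2, -0.5]
grip_width: 0.0359
```

Request:
step_arm --pt "0 0.3 0 0 0 0" --pt "0 0 0 0 0 0" --pt "0 0 0 0 0 0" --pt "0 -25 0 0 0 0" --pt "0 -40 0 0 0 0" --pt "0 -50 0 0 0 0" --pt "0 -50 0 0 0 0" --pt "0 -50 0 0 0 0" --pt "0 0 0 0 0 0" --gripper 0

```text
time_s: 36.17
ee_pos: [0.5469, -0.1724, 0.2439]
eef_rot: [-1.564, -0.002, -1.686]
force: [-0.3, 0.2, -1.0]
grip_width: 0.0466
```

Run:
```python
from h import *
x=b2w(.154,0); print(x);go(x[0],x[1],.24,-6.6)
s=camera("side");crop(s,180,60,250,230,3,"pics/q2.png")
t=camera("top");crop(t,270,170,150,120,5,"pics/q1.png")
```

```text
[ 0.6909828  -0.10027099]
t 36.17 pos [ 0.5469 -0.1724  0.2439] rot [-1.5641 -0.0018 -1.6863] grip 0.0466 F [-0.3  0.2 -1. ]
turn ry=-90.0 then total [134.9 3.9 88.2]mm
```

View pics/q2.png

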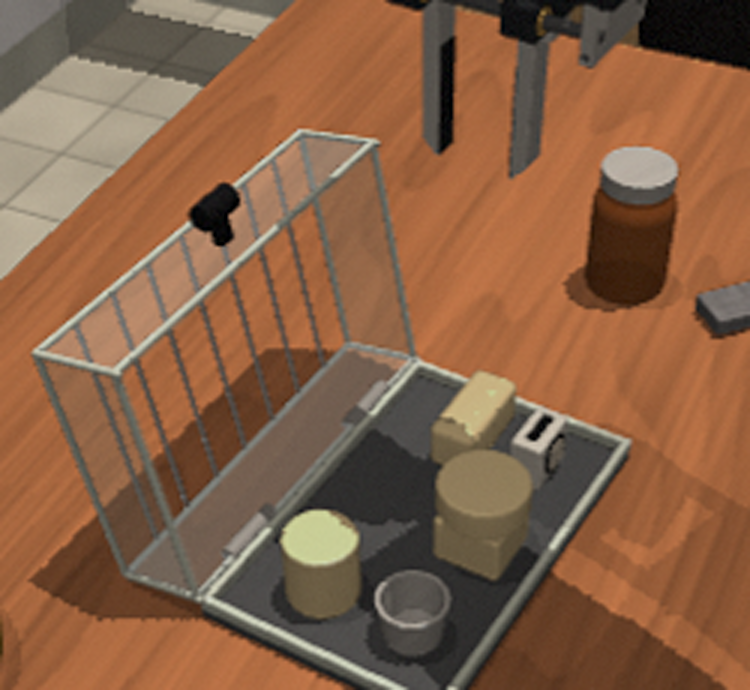

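View pics/q1.png

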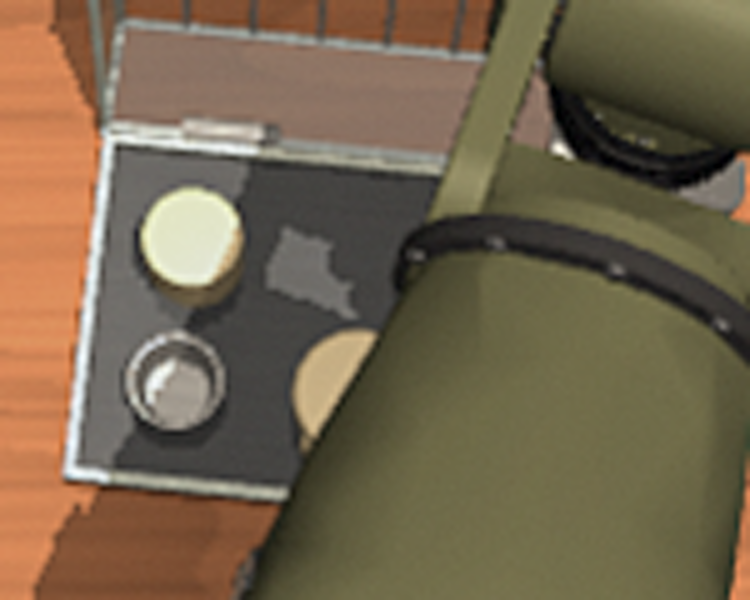

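Request:
step_arm --pt "-60 0 0 0 0 0" --pt "-60 0 0 0 0 0" --pt "-60 0 0 0 0 0" --pt "-60 0 0 0 -10 0" --pt "0 0 0 0 -10 0" --pt "0 0 0 0 -10 0" --pt "0 0 0 0 -10 0" --pt "0 0 0 0 -10 0" --pt "0 0 0 0 -10 0" --pt "0 0 0 0 -10 0" --pt "0 0 0 0 -10 0" --pt "0 0 0 0 -10 0"

```text
time_s: 37.78
ee_pos: [0.5729, 0.0664, 0.238]
eef_rot: [-1.571, 0.003, -0.11]
force: [-0.4, 0.3, -0.3]
grip_width: 0.047
```

Run:
```python
from h import *
x=b2w(.154,0); go(x[0],x[1],.26,-6.6)
t=camera("top");crop(t,270,140,150,150,4,"pics/r1.png")
```

```text
t 37.77 pos [0.5729 0.0664 0.238 ] rot [-1.5713  0.0028 -0.1097] grip 0.047 F [-0.4  0.3 -0.3]
turn ry=0.3 then total [136.4 -22.0 -152.0]mm
```

View pics/r1.png

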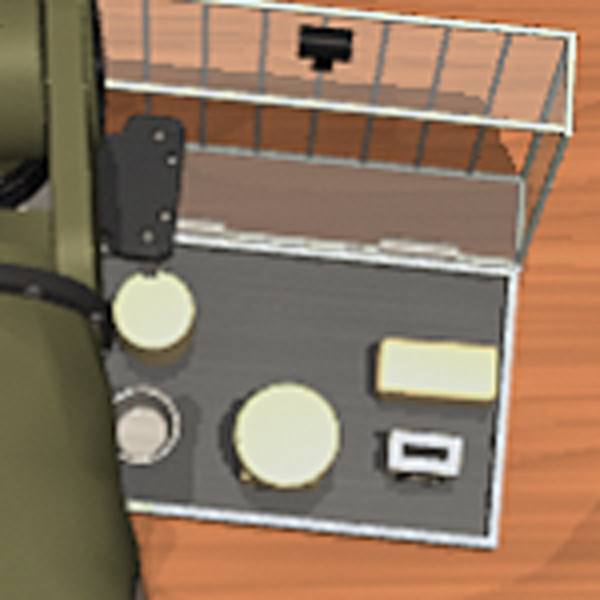

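```bash
python3 - <<'E'
from h import *
t=camera("top");im=t["pixels"].astype(int)
f=lambda p:(np.array(p)+.5)/4-.5+[270,140]
m=((im[...,1]>175)&(im[...,0]-im[...,2]>22)&(im[...,0]<im[...,1]+30)).astype(np.uint8)
m[:220]=0;m[243:]=0;m[:,:360]=0;m[:,397:]=0
cc=max(cv2.findContours(m,cv2.RETR_EXTERNAL,cv2.CHAIN_APPROX_NONE)[0],key=cv2.contourArea)
b=cv2.minAreaRect(cc);print(b)
bp=np.array([w2b(q) for q in plane(t,cv2.boxPoints(b),.044)]);print(bp*1000,bp.mean(0)*1000)
print([np.degrees(np.arctan2(*(bp[i]-bp[i+1])[::-1])) for i in(0,1)])
q=np.array([w2b(p) for p in plane(t,f([(384,340),(499,346),(496,400),(379,395)]),.044)])
print(q*1000,q.mean(0)*1000,[np.degrees(np.arctan2(q[i][0]-q[j][0],q[i][1]-q[j][1])) for i,j in((0,1),(3,2))])
# rim lines: front/back outer
E
python3 - <<'E'
import cv2;im=cv2.imread("pics/r1.png");cv2.imwrite("pics/r3.png",cv2.resize(im[310:490,340:540],None,fx=3.5,fy=3.2))
E
```

```text
((379.0029296875, 231.9617462158203), (28.8378849029541, 12.961709022521973), 4.39870548248291)
[[  -2.89234792  -55.95186829]
 [  29.97449807  -55.51854788]
 [  31.7678248  -127.25429815]
 [  -1.10608749 -127.33077147]] [ 14.43597186 -91.51387145]
[np.float64(-179.2446493741562), np.float64(91.43204268428902)]
[[  29.51780295  -56.81212016]
 [  33.11658316 -128.39742933]
 [  -1.15650043 -129.18329743]
 [  -5.48355894  -56.79307349]] [ 13.99858169 -92.7964801 ] [np.float64(-2.877985366178176), np.float64(-3.42073194798563)]
```

View pics/r3.png

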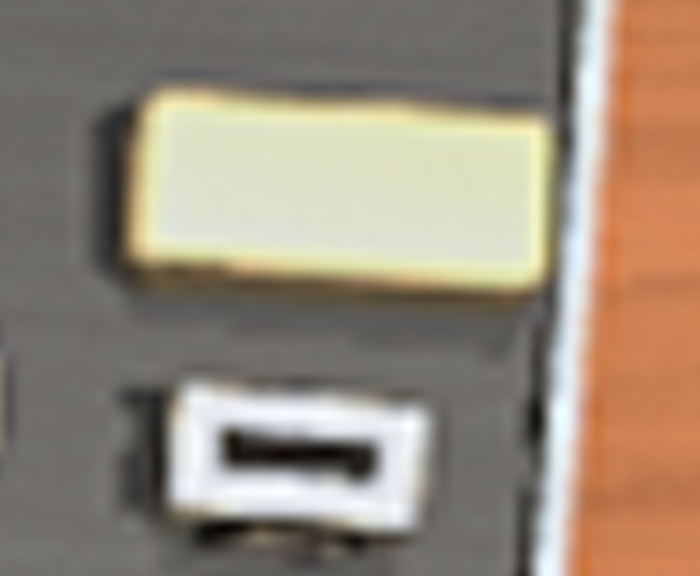

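Run:
```python
import cv2;im=cv2.imread("pics/q2.png");cv2.imwrite("pics/q3.png",cv2.resize(im[340:620,360:640],None,fx=2.1,fy=2.1))
```

```text
(no output)
```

View pics/q3.png

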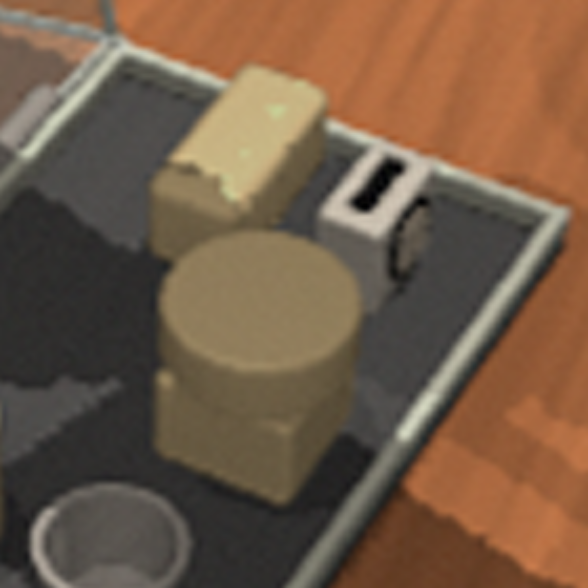

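Run:
```python
from h import *
s=camera("side")
f=lambda p:((np.array(p)+.5)/2.1+[360,340])/3+[180,60]-.5
for n,p,z in(("log",[(152,183),(253,66),(328,98),(237,212)],.044),("gauge",[(320,208),(372,145),(435,172),(385,237)],.048),("disc",[(260,302)],.070)):
    q=np.array([w2b(x) for x in plane(s,f(p),z)])*1000;print(n,q.round(1).tolist(),q.mean(0).round(1))
```

```text
log [[29.3, -54.3], [28.8, -124.3], [-1.6, -122.6], [-2.2, -56.3]] [ 13.6 -89.4]
gauge [[-26.8, -68.1], [-27.5, -104.6], [-51.9, -103.3], [-51.7, -66.6]] [-39.5 -85.7]
disc [[-40.5, 0.5]] [-40.5   0.5]
```

Request:
step_arm --pt "0 0 0 0 10 0" --pt "0 0 0 0 10 0" --pt "0 0 0 0 10 0" --pt "0 0 0 0 10 0" --pt "0 0 0 0 10 0" --pt "0 0 0 0 10 0" --pt "0 0 0 0 10 0" --pt "0 0 0 0 10 0" --pt "0 0 0 0 10 0" --pt "60 0 0 0 0 0" --pt "60 0 0 0 0 0" --pt "0 0 0 0 0 0"

```text
time_s: 39.42
ee_pos: [0.5589, -0.0559, 0.2391]
eef_rot: [-1.572, -0.0, -1.695]
force: [0.6, 1.4, -0.3]
grip_width: 0.0469
```

Run:
```python
from h import *
x=b2w(.0165,-.089); go(x[0],x[1],.0255,-96.6)
```

```text
t 39.42 pos [ 0.5589 -0.0559  0.2391] rot [-1.5719e+00 -3.0000e-04 -1.6950e+00] grip 0.0469 F [ 0.6  1.4 -0.3]
turn ry=-0.5 then total [117.9 213.6 -1.2]mm
```

Request:
step_arm --pt "59 0 -1.2 0 -0.5 0" --pt "59 0 0 0 0 0" --pt "0 50 0 0 0 0" --pt "0 50 0 0 0 0" --pt "0 50 0 0 0 0" --pt "0 0 0 0 0 0" --pt "0 0 0 0 0 0"

```text
time_s: 40.3
ee_pos: [0.5463, -0.1697, 0.0917]
eef_rot: [-1.569, -0.0, -1.679]
force: [0.5, -0.7, 0.8]
grip_width: 0.0473
```

Run:
```python
from h import *
x=b2w(.0165,-.089); go(x[0],x[1],.0265,-96.6)
```

```text
t 40.3 pos [ 0.5463 -0.1697  0.0917] rot [-1.5689e+00 -5.0000e-04 -1.6785e+00] grip 0.0473 F [ 0.5 -0.7  0.8]
turn ry=0.4 then total [3.4 65.2 -1.7]mm
```

Request:
step_arm --pt "3 20 -1.7 0 0.3 0" --pt "0 20 0 0 0 0" --pt "0 15 0 0 0 0" --pt "0 9 0 0 0 0" --pt "0 0 0 0 0 0"

```text
time_s: 40.92
ee_pos: [0.5434, -0.1727, 0.026]
eef_rot: [-1.571, -0.0, -1.683]
force: [0.4, 0.9, -0.2]
grip_width: 0.0473
```

Request:
step_arm --pt "0 0 0 0 0 0" --pt "0 0 0 0 0 0" --pt "0 0 0 0 0 0" --pt "0 0 0 0 0 0" --pt "0 0 0 0 0 0" --gripper -1

```text
time_s: 41.55
ee_pos: [0.5438, -0.1729, 0.0266]
eef_rot: [-1.569, -0.0, -1.683]
force: [0.6, 0.7, 6.0]
grip_width: 0.036
```

Lift 3 mm, shift 4 mm left (tool −x) and 2 mm back (tool +z), lower, release.

Request:
step_arm --pt "0 -3 0 0 0 0" --pt "-2 0 1 0 0.2 0" --pt "-2 0 1 0 0 0" --pt "0 0 0 0 0 0" --pt "0 2 0 0 0 0" --pt "0 1 0 0 0 0" --pt "0 0 0 0 0 0"

```text
time_s: 42.42
ee_pos: [0.5457, -0.1689, 0.0265]
eef_rot: [-1.571, 0.0, -1.686]
force: [-4.1, 2.2, 9.4]
grip_width: 0.0358
```

Request:
step_arm --pt "0 0 0 0 0 0" --pt "0 0 0 0 0 0" --pt "0 0 0 0 0 0" --pt "0 -25 0 0 0 0" --pt "0 -40 0 0 0 0" --pt "0 -50 0 0 0 0" --pt "0 -50 0 0 0 0" --pt "0 -50 0 0 0 0" --pt "0 0 0 0 0 0" --gripper 0

```text
time_s: 43.55
ee_pos: [0.5469, -0.1693, 0.2448]
eef_rot: [-1.564, -0.002, -1.686]
force: [1.1, -0.1, -0.6]
grip_width: 0.0473
```

Request:
step_arm --pt "-60 0 0 0 0 0" --pt "-60 0 0 0 0 0" --pt "-60 0 0 0 0 0" --pt "-60 0 0 0 -10 0" --pt "0 0 0 0 -10 0" --pt "0 0 0 0 -10 0" --pt "0 0 0 0 -10 0" --pt "0 0 0 0 -10 0" --pt "0 0 0 0 -10 0" --pt "0 0 0 0 -10 0" --pt "0 0 0 0 -10 0" --pt "0 0 0 0 -10 0"

```text
time_s: 45.05
ee_pos: [0.5731, 0.0694, 0.2396]
eef_rot: [-1.571, 0.002, -0.11]
force: [0.0, -0.4, -0.2]
grip_width: 0.0469
```

Run:
```python
from h import *
x=b2w(.154,0); go(x[0],x[1],.275,-6.6)
t=camera("top");crop(t,270,140,150,150,4,"pics/s1.png")
im=t["pixels"].astype(int)
m=((im[...,1]>175)&(im[...,0]-im[...,2]>22)&(im[...,0]<im[...,1]+30)).astype(np.uint8)
m[:215]=0;m[243:]=0;m[:,:360]=0;m[:,397:]=0
cc=max(cv2.findContours(m,cv2.RETR_EXTERNAL,cv2.CHAIN_APPROX_NONE)[0],key=cv2.contourArea)
b=cv2.minAreaRect(cc);print(b)
bp=np.array([w2b(q) for q in plane(t,cv2.boxPoints(b),.044)]);print(bp.mean(0)*1000,[np.degrees(np.arctan2(*(bp[i]-bp[i+1])[::-1])) for i in(0,1)])
```

```text
t 45.05 pos [0.5731 0.0694 0.2396] rot [-1.5711  0.0017 -0.1098] grip 0.0469 F [ 0.  -0.4 -0.2]
turn ry=0.3 then total [136.6 -35.4 -155.0]mm
((377.3688659667969, 231.94264221191406), (29.152507781982422, 12.856075286865234), 5.19442892074585)
[ 14.06462273 -87.46712078] [np.float64(-179.98454831771974), np.float64(90.6158675779215)]
```

View pics/s1.png

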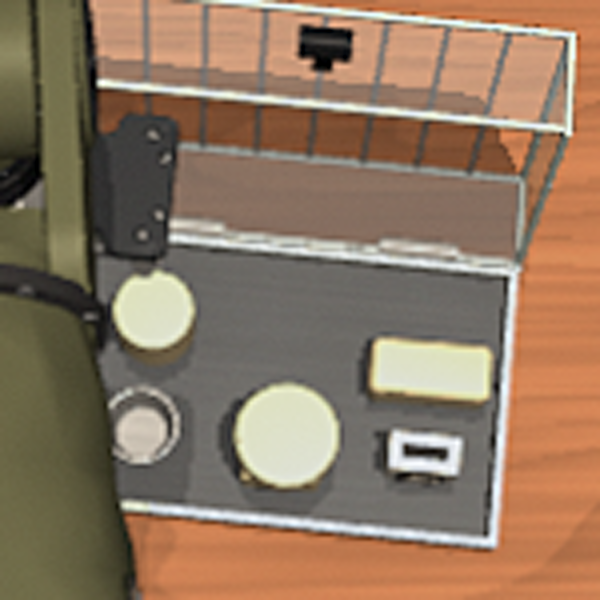

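Run:
```python
from h import *
t=camera("top");s=camera("side")
f=lambda p:(np.array(p)+.5)/4-.5+[270,140]
g=lambda p:(np.array(p)+.5)/3-.5+[180,60]
print(plane(t,f([(325,46)]),.214),tri(t,f([(325,46)]),s,g([(214,207)])),b2w(.154,0))
```

```text
[[ 0.69068467 -0.10020344]] [ 0.69208549 -0.09990434  0.21319122] [ 0.6909828  -0.10027099]
```

Request:
step_arm --pt "0 -35 0 0 0.3 0" --pt "0 0 -50 0 0 0" --pt "0 0 -55 0 0 0" --pt "0 0 -50 0 0 0" --pt "46 0 0 0 0 0" --pt "46 0 0 0 0 0" --pt "43 0 0 0 0 0" --pt "0 0 0 0 0 0" --pt "0 0 0 0 0 0" --gripper 0.4

```text
time_s: 46.32
ee_pos: [0.6883, -0.1006, 0.2753]
eef_rot: [-1.571, 0.001, -0.123]
force: [-0.3, -0.2, 0.0]
grip_width: 0.0656
```

Run:
```python
from h import *
x=b2w(.153,0); go(x[0],x[1],.197,-6.6)
```

```text
t 46.33 pos [ 0.6883 -0.1006  0.2753] rot [-1.5708e+00  8.0000e-04 -1.2310e-01] grip 0.0656 F [-0.3 -0.2  0. ]
turn ry=-0.5 then total [1.7 78.3 0.6]mm
```

Request:
step_arm --pt "2.5 30 0.5 0 -0.4 0" --pt "0 30 0 0 0 0" --pt "0 16 0 0 0 0" --pt "0 0 0 0 0 0"

```text
time_s: 46.82
ee_pos: [0.6907, -0.1004, 0.1999]
eef_rot: [-1.571, 0.001, -0.115]
force: [0.2, -0.6, -0.3]
grip_width: 0.0657
```

Request:
step_arm --pt "0 0 0 0 0 0" --pt "0 0 0 0 0 0" --pt "0 0 0 0 0 0" --pt "0 0 0 0 0 0" --pt "0 0 0 0 0 0" --pt "0 0 0 0 0 0" --pt "0 0 0 0 0 0" --gripper -1 --squeeze 15

```text
time_s: 47.7
ee_pos: [0.6915, -0.0994, 0.2001]
eef_rot: [-1.569, -0.0, -0.113]
force: [0.8, 5.7, 2.1]
grip_width: 0.0302
```

Run:
```python
from h import *
x=b2w(.154,0); go(x[0],x[1],.195,-6.6)
s=camera("side");crop(s,180,60,250,230,3,"pics/u2.png")
p=get_obs()["ee_pos"];print(w2b(p[:2]))
a0=np.arctan2(28,204);th=np.linspace(1.75,0,33)
P=np.c_[-205.9*np.cos(a0+th),-205.9*np.sin(a0+th)]
P=np.round((P-P[0])*2)/2;print(np.diff(P,axis=0).tolist(),P[-1])
```

```text
t 47.7 pos [ 0.6915 -0.0994  0.2001] rot [-1.5694e+00 -3.0000e-04 -1.1300e-01] grip 0.0302 F [0.8 5.7 2.1]
turn ry=0.1 then total [-0.4 5.1 -0.9]mm
[0.15440745 0.00089522]
[[-11.0, -3.0], [-10.5, -3.0], [-11.5, -2.0], [-11.0, -1.0], [-11.0, -1.0], [-11.5, 0.0], [-11.0, 0.5], [-11.5, 1.0], [-11.0, 1.5], [-11.0, 2.5], [-11.0, 2.5], [-10.5, 3.5], [-10.5, 4.0], [-10.5, 5.0], [-10.0, 5.0], [-9.5, 5.5], [-9.5, 6.5], [-9.0, 6.5], [-8.5, 7.5], [-8.5, 7.5], [-7.5, 8.0], [-7.5, 8.5], [-7.0, 9.0], [-6.5, 9.5], [-5.5, 9.5], [-5.5, 10.0], [-5.0, 10.0], [-4.0, 10.5], [-3.5, 11.0], [-3.0, 10.5], [-2.5, 11.0], [-2.0, 11.0]] [-268.   167.5]
```

View pics/u2.png

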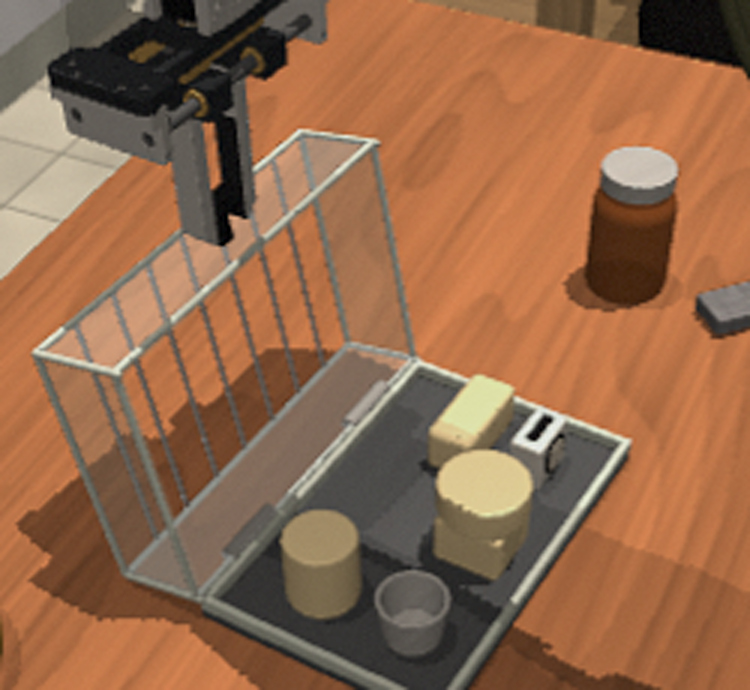

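Request:
step_arm --pt "-5 -1.5 0.8 0 0 0" --pt "-6 -1.5 0 0 0 0" --pt "-10.5 -3 0 0 0 0" --pt "-11.5 -2 0 0 0 0" --pt "-11 -1 0 0 0 0" --pt "-11 -1 0 0 0 0" --pt "-11.5 0 0 0 0 0" --pt "-11 0.5 0 0 0 0" --pt "-11.5 1 0 0 0 0"

```text
time_s: 48.88
ee_pos: [0.6019, -0.0891, 0.2082]
eef_rot: [-1.57, 0.001, -0.114]
force: [2.1, 4.5, -3.3]
grip_width: 0.0296
```

Request:
step_arm --pt "-11 1.5 0 0 0 0" --pt "-11 2.5 0 0 0 0" --pt "-11 2.5 0 0 0 0" --pt "-10.5 3.5 0 0 0 0" --pt "-10.5 4 0 0 0 0" --pt "-10.5 5 0 0 0 0" --pt "-10 5 0 0 0 0" --pt "-9.5 5.5 0 0 0 0"

```text
time_s: 49.88
ee_pos: [0.5185, -0.0793, 0.1788]
eef_rot: [-1.57, 0.0, -0.114]
force: [1.8, 6.4, -1.0]
grip_width: 0.0296
```

```bash
cat >> h.py <<'E'
def arc():
    o=get_obs();p=o["ee_pos"];b=w2b(p[:2])*1000;gz=p[2]*1000+14
    v=np.array([90-b[0],gz-18]);a=np.arctan2(v[1],v[0])
    print("box",b.round(1),"gz",gz.round(1),"r",np.linalg.norm(v).round(1),"theta",round(a-np.arctan2(28,204),3),"F",o["force"].round(1),"grip",o["grip_width"].round(4),o["time_s"])
E
python3 - <<'E'
from h import *
arc()
E
```

```text
Traceback (most recent call last):
  File "h.py", line 33, in arc
    print("box",b.round(1),"gz",gz.round(1),"r",np.linalg.norm(v).round(1),"theta",round(a-np.arctan2(28,204),3),"F",o["force"].round(1),"grip",o["grip_width"].round(4),o["time_s"])
                                                                                                                                                ^^^^^^^^^^^^^^^^^^^^^
AttributeError: 'float' object has no attribute 'round'
```

```bash
sed -i 's/o\["grip_width"\].round(4)/o["grip_width"]/' h.py
python3 - <<'E'
from h import *
arc()
E
```

```text
box [-19.8   1. ] gz 192.8 r 206.4 theta 0.874 F [ 1.8  6.4 -1. ] grip 0.029565185615765436 49.875
```

Request:
step_arm --pt "-9.5 6.5 0.5 0 0 0" --pt "-9 6.5 0 0 0 0" --pt "-8.5 7.5 0 0 0 0" --pt "-8.5 7.5 0 0 0 0" --pt "-7.5 8 0 0 0 0" --pt "-7.5 8.5 0 0 0 0" --pt "-7 9 0 0 0 0"

```text
time_s: 50.75
ee_pos: [0.4616, -0.0727, 0.1248]
eef_rot: [-1.57, 0.001, -0.114]
force: [0.6, 6.1, -0.3]
grip_width: 0.0298
```

Run:
```python
from h import *
arc()
```

```text
box [-77.1   1. ] gz 138.8 r 206.1 theta 0.489 F [ 0.6  6.1 -0.3] grip 0.029764059114934915 50.75
```

Request:
step_arm --pt "-6.5 9.5 0 0 0 0" --pt "-5.5 9.5 0 0 0 0" --pt "-5.5 10 0 0 0 0" --pt "-5 10 0 0 0 0" --pt "-2 5 0 0 0 0" --pt "-2 5.5 0 0 0 0" --pt "-2 5.5 0 0 0 0" --pt "-1.5 5.5 0 0 0 0" --pt "-1.5 5 0 0 0 0" --pt "-1.5 5.5 0 0 0 0" --pt "0 0 0 0 0 0"

```text
time_s: 52.12
ee_pos: [0.4284, -0.0689, 0.0535]
eef_rot: [-1.57, 0.002, -0.114]
force: [-1.2, 5.7, -1.0]
grip_width: 0.0294
```

Run:
```python
from h import *
arc()
```

```text
box [-110.5    1. ] gz 67.5 r 206.5 theta 0.105 F [-1.2  5.7 -1. ] grip 0.029363988898216824 52.125
```

Request:
step_arm --pt "-0.5 3 0 0 0 0" --pt "-0.5 3 0 0 0 0" --pt "-0.5 3 0 0 0 0" --pt "-0.5 3 0 0 0 0" --pt "-0.5 2 0 0 0 0" --pt "-0.5 2 0 0 0 0" --pt "0 1.5 0 0 0 0" --pt "0 1 0 0 0 0" --pt "0 1 0 0 0 0" --pt "0 0 0 0 0 0"

```text
time_s: 53.38
ee_pos: [0.4248, -0.0685, 0.0339]
eef_rot: [-1.57, 0.004, -0.114]
force: [-4.4, 6.0, -1.0]
grip_width: 0.0297
```

Run:
```python
from h import *
arc()
```

```text
box [-114.     1.1] gz 47.9 r 206.2 theta 0.009 F [-4.4  6.  -1. ] grip 0.029673869991475123 53.375
```

Request:
step_arm --pt "0 0.5 0 0 0 0" --pt "0 0.5 0 0 0 0" --pt "0 0.5 0 0 0 0" --pt "0 0 0 0 0 0"

```text
time_s: 53.88
ee_pos: [0.4247, -0.0684, 0.0324]
eef_rot: [-1.57, 0.004, -0.114]
force: [-6.4, 5.6, -0.5]
grip_width: 0.03
```

Request:
step_arm --pt "0 0.5 0 0 0 0" --pt "0 0.5 0 0 0 0" --pt "0 0.5 0 0 0 0" --pt "0 0 0 0 0 0"

```text
time_s: 54.38
ee_pos: [0.4245, -0.0684, 0.0308]
eef_rot: [-1.57, 0.004, -0.114]
force: [-5.9, 5.8, -0.3]
grip_width: 0.03
```

Request:
step_arm --pt "0 0.5 0 0 0 0" --pt "0 0.5 0 0 0 0" --pt "0 0.5 0 0 0 0" --pt "0 0 0 0 0 0"

```text
time_s: 54.88
ee_pos: [0.4244, -0.0684, 0.0293]
eef_rot: [-1.57, 0.005, -0.114]
force: [-8.2, 5.9, -0.8]
grip_width: 0.0301
```

Run:
```python
from h import *
arc();s=camera("side");crop(s,230,140,200,150,4,"pics/v2.png")
```

```text
box [-114.5    1.1] gz 43.3 r 206.1 theta -0.013 F [-8.2  5.9 -0.8] grip 0.030062211420401285 54.875
```

View pics/v2.png

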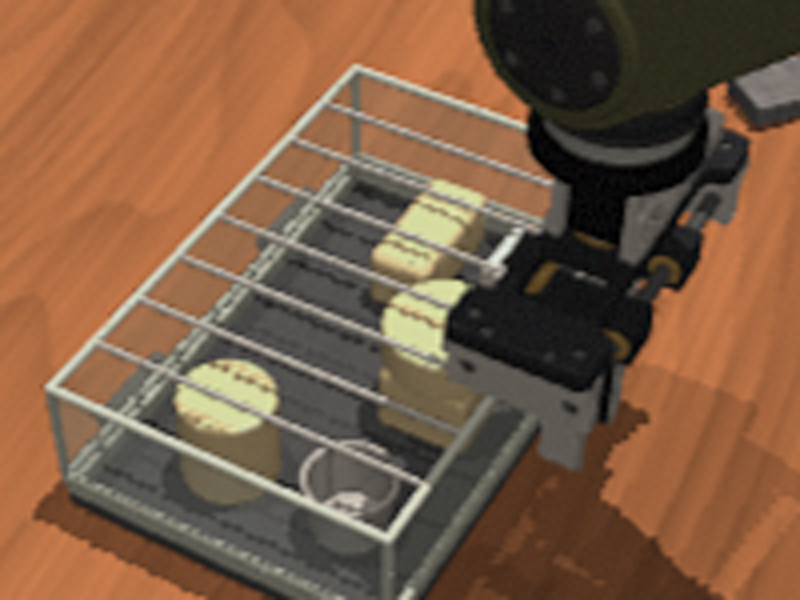

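Request:
step_arm --pt "-0.5 0.5 0 0 0 0" --pt "0 0.5 0 0 0 0" --pt "0 0.5 0 0 0 0" --pt "0 0 0 0 0 0"

```text
time_s: 55.42
ee_pos: [0.4242, -0.0684, 0.0279]
eef_rot: [-1.57, 0.004, -0.114]
force: [-5.4, 6.8, -1.3]
grip_width: 0.0298
```

Run:
```python
from h import *
arc();s=camera("side");crop(s,320,200,100,80,8,"pics/w2.png");t=camera("top");crop(t,270,170,150,120,5,"pics/w1.png")
```

```text
box [-114.7    1.1] gz 41.9 r 206.0 theta -0.02 F [-5.4  6.8 -1.3] grip 0.029778555526963173 55.425
```

View pics/w2.png

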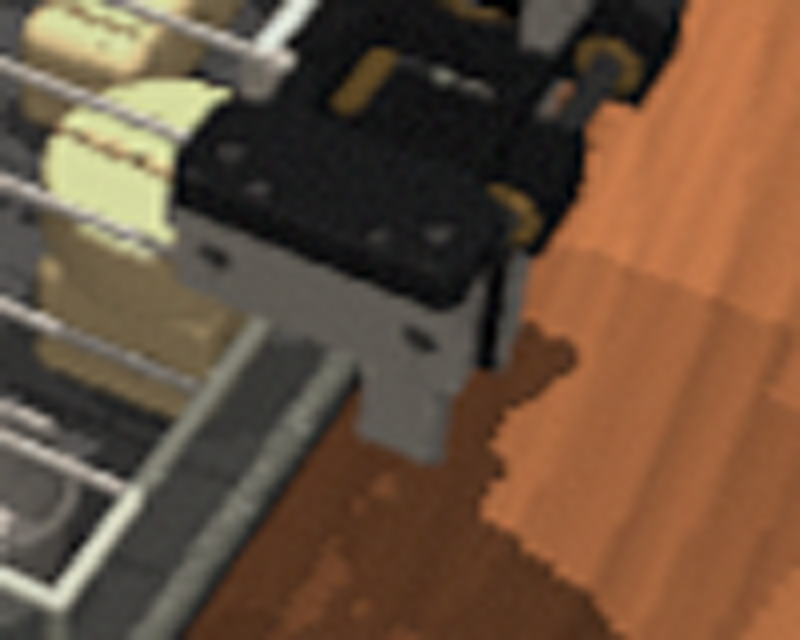

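View pics/w1.png

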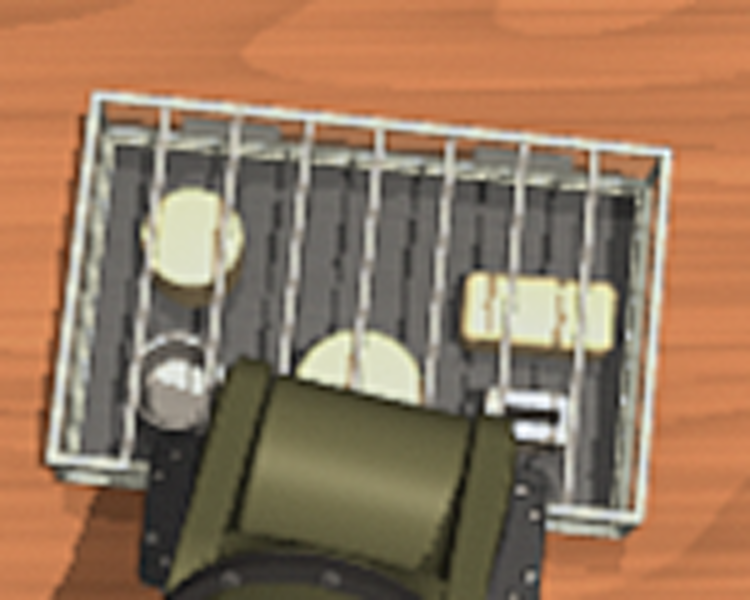

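Run:
```python
from h import *
for n,(x,y,w,h) in (("side",(305,250,30,40)),("top",(275,255,22,20)),("side",(240,225,30,40))):
    c=camera(n)["pixels"][:,:,::-1];o=cv2.imread(f"pics/{n}0.png")
    a=cv2.cvtColor(c[y:y+h,x:x+w].copy(),6).astype(np.float32);b=cv2.cvtColor(o[y:y+h,x:x+w],6).astype(np.float32)
    print(n,cv2.phaseCorrelate(b,a,cv2.createHanningWindow((w,h),cv2.CV_32F)),np.abs(a-b).mean())
    cv2.imwrite(f"pics/x_{n}{x}.png",cv2.resize(np.hstack([o[y:y+h,x:x+w],c[y:y+h,x:x+w]]),None,fx=10,fy=10,interpolation=cv2.INTER_CUBIC))
```

```text
side ((-0.3731648317499072, -0.18417725674536456), 0.7708102104067802) 5.9911933
top ((0.024343761971739042, -0.10054725754463867), 0.9391287093361219) 16.518183
side ((-0.09070119725278758, -0.24566736593445881), 0.9128495272000631) 6.4447827
```

View pics/x_side305.png

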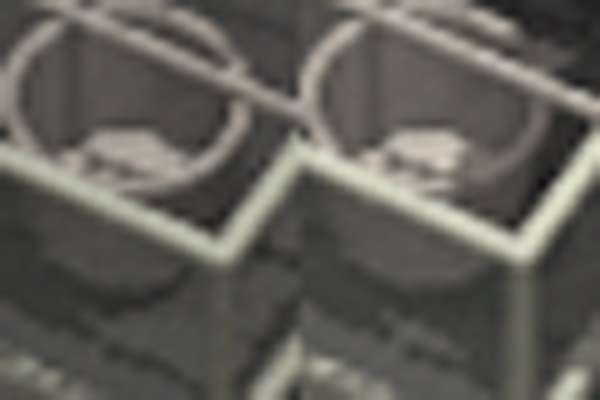

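Request:
step_arm --pt "-0.5 0.5 -0.5 0 0 0" --pt "0 0.5 0 0 0 0" --pt "0 0.5 0 0 0 0" --pt "0 0 0 0 0 0" --pt "0 0 0 0 0 0"

```text
time_s: 56.3
ee_pos: [0.4242, -0.0684, 0.0272]
eef_rot: [-1.57, 0.003, -0.114]
force: [-6.1, 12.6, 11.2]
grip_width: 0.03
```

Request:
step_arm --pt "0 0 0.8 0 0 0" --pt "0 0 0 0 0 0"

```text
time_s: 56.55
ee_pos: [0.4243, -0.0684, 0.0272]
eef_rot: [-1.571, 0.002, -0.114]
force: [-8.1, 4.6, 11.2]
grip_width: 0.03
```

Request:
step_arm --pt "0 0 0 0 0 0" --pt "0 0 0 0 0 0" --pt "0 0 0 0 0 0" --pt "0 0 0 0 0 0" --pt "-15 0 0 0 0 0" --pt "-10 -10 0 0 0 0" --pt "0 -50 0 0 0 0" --pt "0 -50 0 0 0 0" --pt "0 -50 0 0 0 0" --pt "0 0 0 0 0 0" --gripper 0.5

```text
time_s: 57.8
ee_pos: [0.4022, -0.066, 0.1904]
eef_rot: [-1.572, -0.006, -0.114]
force: [0.6, 0.6, -0.4]
grip_width: 0.0708
```

Request:
step_arm --pt "0 0 50 0 0 0" --pt "0 0 55 0 0 0" --pt "0 0 55 0 0 0" --pt "0 0 55 0 0 0" --pt "0 0 55 0 0 0" --pt "0 0 55 0 0 0" --pt "0 0 0 0 0 0" --pt "0 0 0 0 0 0"

```text
time_s: 58.8
ee_pos: [0.4374, 0.2566, 0.1862]
eef_rot: [-1.572, 0.001, -0.113]
force: [0.1, -0.4, -0.1]
grip_width: 0.0706
```

Run:
```python
from h import *
o=get_obs();print(o["time_s"],o["ee_pos"],o["force"])
for n,L in (("side",[(305,250,30,40),(240,225,30,40),(370,160,40,90)]),("top",[(275,255,22,20),(325,255,25,35),(385,260,22,20),(455,225,50,45)])):
    C=camera(n)["pixels"][:,:,::-1].copy();O=cv2.imread(f"pics/{n}0.png");cv2.imwrite(f"pics/y_{n}.png",C)
    for x,y,w,h in L:
        a=cv2.cvtColor(C[y:y+h,x:x+w],6).astype(np.float32);b=cv2.cvtColor(O[y:y+h,x:x+w],6).astype(np.float32)
        print(n,x,y,cv2.phaseCorrelate(b,a,cv2.createHanningWindow((w,h),cv2.CV_32F)))
crop(camera("top"),270,170,150,120,5,"pics/z1.png")
```

```text
58.8 [0.43735223 0.25661874 0.18624479] [ 0.05716858 -0.38099492 -0.08963824]
side 305 250 ((-10.677889230460458, 9.959255889353804), -0.1735149343808492)
side 240 225 ((-0.8749404554863691, 0.9202984066885307), 0.4394633452097575)
side 370 160 ((-0.293699817015284, -0.036403731701220465), 0.28698149893018937)
top 275 255 ((-0.025409891580753907, -0.0333973923391806), 1.0226355185111364)
top 325 255 ((0.5455573730050105, 0.007476503908264931), 1.039109108183119)
top 385 260 ((0.0291635731076596, 0.036564542913945175), 0.99908703515927)
top 455 225 ((-0.009966613680671088, 0.4921852485930174), 0.9922155823177762)
```

View pics/y_side.png

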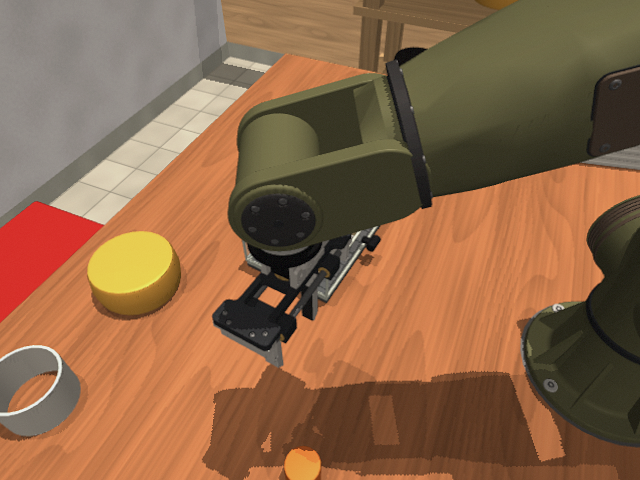

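View pics/z1.png

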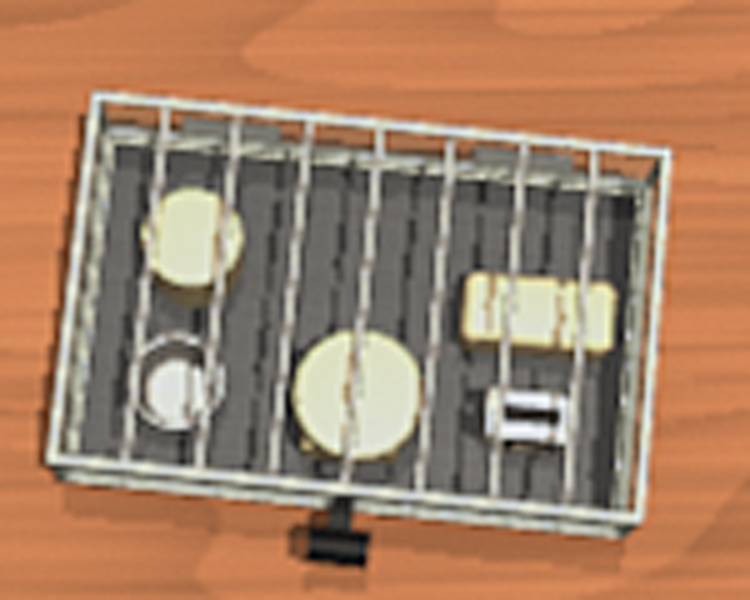

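Run:
```python
from h import *
O=cv2.imread("pics/top0.png").astype(int);C=cv2.imread("pics/y_top.png").astype(int)
d=np.abs(O-C).sum(2)
print(d[225:270,455:505].max(),d[225:270,455:505].mean(), d[272:290,325:348].max(), d[340:350,455:505].max())
```

```text
47 23.659555555555556 34 35
```

Run:
```python
from station import job
print(job.hand_in())
```

```text
the job is handed in; nothing more can be done
None
```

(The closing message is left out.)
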